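# Fit the drive gear on the keyed gearbox shaft

## Robot

A 6-joint arm with a two-finger parallel gripper is mounted at the origin on the work surface. World frame = base frame: x ahead of the robot, y to its left, z up, the work surface at z = 0. Lengths are in m, angles in rad, forces in N, time in s.
With the tool pointing down it reaches from about 0.375 to 0.975 m from the base axis. Payload 3.8 kg.
Tool frame: the origin (TCP) lies at the very end of the fingers, on their centre line; the grasp point (between the pads) lies 19 mm behind it (bot.grip_point_offset is the distance from the TCP to the grasp point, in m); z points along the fingers, x is the direction in which the jaws open and shut, and the axes are right-handed (so a half turn about z gives the same grasp; the last joint's range is limited). The gripper opens to 85 mm and grips with 20 to 120 N. Pads are 22 mm wide; open, the fingers measure 114 mm over their backs; the gripper's body (76 mm by 85 mm) begins 54 mm behind the grasp point. The pads swing forward as they close: fully open they stand 13 mm farther back than shut.
Start: joints at [-1.25, 0.264, 1.604, -0, 1.274, -0.037], TCP at [0.236, -0.632, 0.195] pointing down, gripper open.
Joint ranges: [-2.63, 2.63], [-0.94, 2.18], [0.31, 2.57], [-1.31, 4.45], [0, 2.66], [-2.55, 2.55]. Speed limits (rad/s): [2.57, 2.57, 3.14, 3.14, 3.14, 3.14].

## Interface

Orientations are given as a rotation vector (axis times angle).
In Python, from workcell import bot, read_camera gives the robot as it stands.
- The arm moves only by the tool arm_command, never from a script. Its argument "rows" is a list of rows, each an object with "delta_rot": the turn, a rotation vector about the tool's x, y, z in rad, a list of three; "xyz": the shift along the tool's x, y, z in m, a list of three; "gripper": the finger opening in m, from 0 to 0.0854. A call has 1 to 12 rows; each row shifts and turns the commanded pose from where the row before left it, along the tool's axes as they then stand; what a row does not reach is not made up. A row lasts 1/10 s, in which the tool goes at most 50 mm and 8.59 degrees, less where a joint would pass 70% of its speed; a pose out of reach is approached as far as the arm can. A call is refused whole if a number of a shift passes 0.05 or a number of a turn 0.15, either way. A call with a gripper value outside its range is refused whole. The fingers move at their own pace and stop on an object; "force" is the grip in N (left out, the last holds). Time passes only in rows, so rows that do not move let the fingers close. It gives the time, the measured TCP pose, the force and the opening at its end, in the units of the state.
- bot.read_state(): the state, without advancing time (a new reading comes with each control period).
- read_camera(name): name is "scene" or "side" or "wrist"; returns a dict with "pixels" (480x640x3 uint8, red, green, blue), "range_z" (480x640 float32, m along the optical axis (not along the pixel's ray), 0 where there is no reading), "intrinsics" (3x3 intrinsics, pixels), "camera_from_world" (4x4, takes a point from world to camera coordinates). Camera axes: x right, y up, looking along -z (the intrinsics and any distortion apply to the point x, -y, -z); pixel columns grow to the right and rows downward; lengths in m; the calibration is good to about 2 mm. A picture is of the moment at which its call begins.
- bot.finish_job(): hands the job in, once; it reports no verdict.
The state is a dict: "time": time; "q": joint angles; "joint_vel": joint speeds; "joint_torque": joint torques, N m; "tool_pos": TCP position; "tcp_rot": TCP orientation; "wrist_force": force on the tool from outside, world axes, zero at the start; "torque": the same for the moment, N m; "width": opening from 0.0 (shut) to 1.0 (fully open).
Only numpy, scipy, OpenCV 4.12 (cv2) and the standard library are available. Lean on these libraries where they do the work, as an engineer would, in place of code of your own. Each camera call takes 0.05 s, during which the arm holds its last target.

## Task

Pick up the drive gear from the desk and slip it, boss upward, over the upright output shaft of the small gearbox. It will usually stop on the shaft's key: keeping light pressure on it, turn it gently until its keyway drops over the key, push it fully home on the shaft's shoulder and let go. Never force it, and leave the other things on the desk where they are.

Things in the scene. Friction and masses are not known exactly. Their poses are not given: they have to be found in the camera images.
- gear_mid (a point): Loose plain aluminium drive gear, lying flat on the desk, boss upward: toothed disc 71 mm in diameter, 8 mm thick; on it a round boss 42 mm in diameter, 28 mm tall, to be gripped from above. 36 mm tall in all; this point is its centre, half-way up (18 mm above its underside). Mass 0.12 to 0.24 kg. Its one keyway lies on the side of its own -x axis; z up along the bore.
- gear_bore (a point): Centre of the gear's bore at the top of the boss, 36 mm above its underside. The bore is 16 mm in diameter and runs right through, with one keyway 7 mm wide cut from the bore out to 15 mm from the axis over the whole height, on the side of the gear's own -x axis.
- gearbox: Small worm gearbox fixed to the desk, aluminium block 100 x 120 mm, top 60 mm above the desk, with a dark round motor reaching 169 mm from the origin to its +y side. Origin on the desk directly under the axis of its upright steel output shaft, z up. The worm locks the shaft: it does not turn by hand. More than 60 N between gear and gearbox (pressing, or turning against the key) counts as forcing.
- shaft_tip (a point): Centre of the flat end of the gearbox's upright output shaft, 106 mm above the desk, on the shaft axis. The shaft is 14.4 mm in diameter; its last 8 mm are a cone down to 7 mm.
- shaft_seat (a point): Point on the shaft axis at the top of the round shoulder (34 mm in diameter), 66 mm above the desk: the gear's underside must end on it, which puts the gear's mid point 84 mm above the desk.
- key_top (a point): Point on the shaft axis at the height of the key's flat top, 82 mm above the desk; a gear not over the key rests here, 16 mm too high. The key, 6 mm wide, stands out to 13.5 mm from the axis and runs down to the shoulder. Its direction is not given: seen from above, somewhere from 0.2 to 1.8 rad counter-clockwise of the gearbox's -x axis. The keyway has about 0.05 rad of play either side.
- paint_jar: Bystander: small paint jar, 42 mm in diameter, 50 mm tall; origin at the centre of its underside. Leave alone.
- tape_roll: Bystander: roll of masking tape lying flat, 68 mm in diameter, 22 mm tall; origin at the centre of its underside. Leave alone.
- screwdriver: Bystander: screwdriver lying on the desk along its own x axis, about 0.2 m long; leave alone.
Not all that is in view belongs to the job. Of the things like the part that bears gear_mid, leave any that is brown; of the rest the larger one is meant.

How it is judged:
By the outcome, as a careful person would: the job done as asked, in the order asked, and still so for the second after the job is handed in, with the robot touching nothing.
It also fails if it takes over 64 s, if anything falls off the work surface, if the arm or the gripper's body presses on something with over 40 N, if the wrist force passes 120 N, or if a joint passes its speed limit or range.

## Working session

There is one attempt and no reset: what is moved stays moved. The work goes in short steps, Python scripts to look and compute and a tool call to move; the robot and the scene stay as the last step left them, time stands still between calls to the robot, and variables do not carry over. Pictures are saved under pics/ and viewed, and the job is handed in when it is done.

Besides the shell and the picture viewer there is one more tool, called by a JSON object that holds its "api" and its "payload", one argument or row to a line. arm_command: Moves the arm, as the interface text tells. Its arguments: {"type":"object","properties":{"rows":{"type":"array","items":{"type":"object","properties":{"delta_rot":{"type":"array","items":{"type":"number"}},"xyz":{"type":"array","items":{"type":"number"}},"gripper":{"type":"number"}}}},"force":{"type":"number"}},"required":["rows"]}

```bash
mkdir -p pics; cat > h.py <<'E'
import numpy as np, cv2
from workcell import bot, read_camera
def snap(n,f):
    c=read_camera(n); cv2.imwrite('pics/'+f+'.png',cv2.cvtColor(c['pixels'],cv2.COLOR_RGB2BGR))
    np.savez('pics/'+f+'.npz',**c); return c
def world(c):
    K=c['intrinsics'];z=c['range_z'];v,u=np.mgrid[0:480,0:640]
    x=(u-K[0,2])/K[0,0]*z;y=(v-K[1,2])/K[1,1]*z
    P=np.stack([x,-y,-z,np.ones_like(z)],-1)
    return (P@np.linalg.inv(c['camera_from_world']).T)[...,:3]
def proj(c,p):
    q=c['camera_from_world']@np.r_[p,1]; K=c['intrinsics']
    return K[0,0]*q[0]/-q[2]+K[0,2], K[1,1]*-q[1]/-q[2]+K[1,2]
E
python3 - <<'E'
from h import *
print(bot.read_state()); print([a for a in dir(bot) if a[0]!='_'],bot.grip_point_offset)
for n in ['scene','side','wrist']:
    c=snap(n,n+'0'); print(n,c.keys(),c['intrinsics'],np.linalg.inv(c['camera_from_world'])[:3])
E
```

```text
{'time': 0.0, 'q': array([-1.24990674e+00,  2.64767843e-01,  1.60541471e+00,  9.95287758e-06,
        1.27367386e+00, -3.69349990e-02]), 'joint_vel': array([ 7.43980069e-05, -1.42910563e-03, -1.36844234e-03,  1.73921780e-04,
        1.11941582e-03, -3.84822574e-04]), 'joint_torque': array([ 1.35591985e-03, -5.15116167e+01, -3.67305493e+01,  1.58924595e-04,
        1.29567058e-02,  2.46363902e-05]), 'tool_pos': array([ 0.23612947, -0.63147045,  0.19373022]), 'tcp_rot': array([-2.58018289,  1.78988083,  0.0028347 ]), 'wrist_force': array([ 0.13134998, -0.40595363,  0.02664322]), 'torque': array([ 0.02183599,  0.04702477, -0.01475153]), 'width': 0.9991418512643879}
['MotionError', 'finish_job', 'grip_point_offset', 'read_state'] 0.0187
scene dict_keys(['pixels', 'range_z', 'intrinsics', 'camera_from_world']) [[564.15578586   0.         327.27321858]
 [  0.         564.15578586 236.38811048]
 [  0.           0.           1.        ]] [[-0.08453476 -0.77745566  0.62323076  1.24745712]
 [ 0.99639156 -0.06118637  0.05882257 -0.06973095]
 [-0.00759871  0.62595441  0.77982263  0.89754115]]
side dict_keys(['pixels', 'range_z', 'intrinsics', 'camera_from_world']) [[539.51071585   0.         321.22395155]
 [  0.         539.51071585 232.98742023]
 [  0.           0.           1.        ]] [[-0.98833779  0.0676608  -0.13642008  0.46971725]
 [-0.15177918 -0.51011975  0.84660553  0.63578818]
 [-0.01230857  0.85743796  0.51444013  0.53815679]]
wrist dict_keys(['pixels', 'range_z', 'intrinsics', 'camera_from_world']) [[393.15121537   0.         319.25804164]
 [  0.         393.15121537 237.38843411]
 [  0.           0.           1.        ]] [[ 0.35069315  0.89501513  0.27561246  0.30589774]
 [-0.9364893   0.33561661  0.10173141 -0.60633511]
 [-0.00144897 -0.29378462  0.95587054  0.37203442]]
```

View pics/scene0.png

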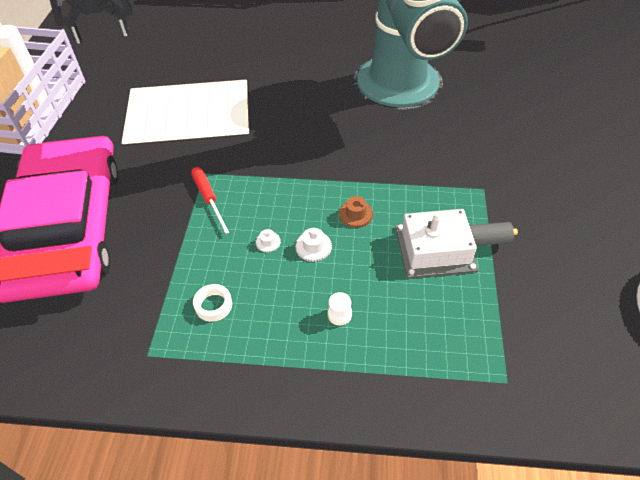

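View pics/side0.png

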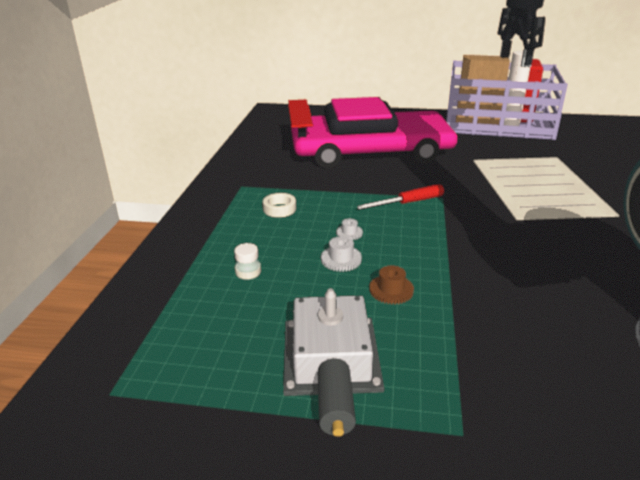

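View pics/wrist0.png

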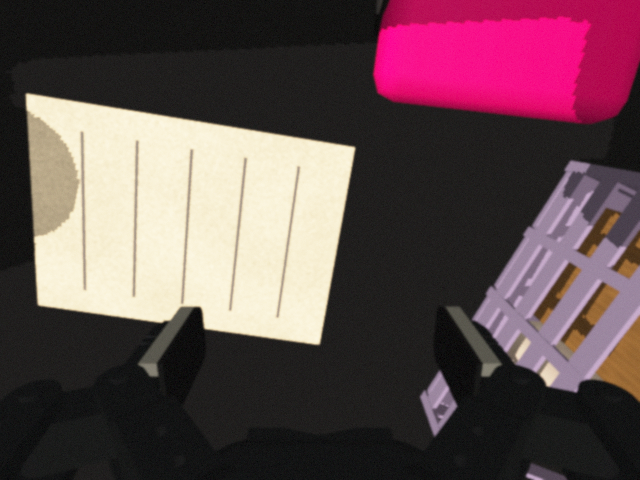

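The scene view shows the target gear at about (313,243), the smaller gear at (267,240), the brown one at (356,211) and the gearbox shaft at (434,222). I'll measure these next.

```bash
python3 - <<'E'
from h import *
for n in ['scene','side']:
    c=np.load(f'pics/{n}0.npz'); W=world(c)
    print(n,'desk z',[np.round(np.median(W[a:b,d:e,2]),4) for a,b,d,e in [((330,345,240,280) if n=='scene' else (340,355,190,220))]])
    # gear boss top ring
    box=dict(scene=(215,275,285,345),side=(225,280,310,370))[n]
    P=W[box[0]:box[1],box[2]:box[3]].reshape(-1,3)
    for lo,hi in [(.005,.012),(.031,.042)]:
        m=(P[:,2]>lo)&(P[:,2]<hi); Q=P[m]; print('gear',lo,len(Q),Q.mean(0).round(4),Q.min(0).round(4),Q.max(0).round(4), cv2.minEnclosingCircle(Q[:,:2].astype(np.float32)))
    box=dict(scene=(195,290,390,520),side=(280,440,270,390))[n]
    P=W[box[0]:box[1],box[2]:box[3]].reshape(-1,3)
    for lo,hi in [(.056,.063),(.064,.069),(.07,.08),(.08,.085),(.085,.098),(.098,.104),(.104,.112)]:
        m=(P[:,2]>lo)&(P[:,2]<hi); Q=P[m]; 
        if len(Q)>2: print('gb',lo,len(Q),Q.mean(0).round(4),Q.min(0).round(4),Q.max(0).round(4), cv2.minAreaRect(Q[:,:2].astype(np.float32)))
    im=c['pixels']
    for k,b in dict(gear=dict(scene=(215,275,250,390),side=(215,310,310,430))[n],gb=dict(scene=(195,290,390,520),side=(280,440,270,390))[n]).items():
        z=cv2.resize(cv2.cvtColor(im[b[0]:b[1],b[2]:b[3]],cv2.COLOR_RGB2BGR),None,fx=5,fy=5,interpolation=cv2.INTER_CUBIC)
        cv2.imwrite(f'pics/{n}_{k}.png',z[:600,:800])
E
```

```text
scene desk z [np.float64(0.0012)]
gear 0.005 490 [ 0.5638 -0.158   0.0083] [ 0.4754 -0.2279  0.005 ] [ 0.6321 -0.1009  0.0119] ((0.5529088973999023, -0.15617743134498596), 0.08888398855924606)
gear 0.031 285 [ 0.5636 -0.1623  0.0366] [ 0.5402 -0.1828  0.0312] [ 0.584  -0.1422  0.0407] ((0.5618343353271484, -0.16330119967460632), 0.02275916375219822)
gb 0.056 2066 [0.5513 0.0857 0.0605] [0.4865 0.0127 0.056 ] [0.607  0.2204 0.063 ] ((0.5396142601966858, 0.12001337110996246), (0.10240498930215836, 0.20349080860614777), 11.780970573425293)
gb 0.064 229 [0.5537 0.0761 0.0657] [0.4954 0.0199 0.064 ] [0.6035 0.1403 0.069 ] ((0.5489450693130493, 0.0787925273180008), (0.09168421477079391, 0.11428998410701752), 10.930449485778809)
gb 0.07 45 [0.5522 0.0666 0.0742] [0.541  0.0513 0.0701] [0.5657 0.0831 0.0799] ((0.5504738688468933, 0.06753209978342056), (0.024672115221619606, 0.030409201979637146), 14.942272186279297)
gb 0.08 26 [0.5504 0.0623 0.0828] [0.5419 0.0551 0.0801] [0.5565 0.0738 0.085 ] ((0.5505820512771606, 0.06323691457509995), (0.01989567093551159, 0.008734834380447865), 52.374958
[... 1555 characters left out ...]
[0.5576 0.0759 0.0849] ((0.5472867488861084, 0.0670759454369545), (0.019018687307834625, 0.013645343482494354), 38.409420013427734)
gb 0.085 83 [0.5498 0.0728 0.0919] [0.5434 0.0676 0.0851] [0.5574 0.0762 0.0978] ((0.5507450103759766, 0.07222959399223328), (0.007629814092069864, 0.014363938942551613), 82.9866943359375)
gb 0.098 49 [0.5498 0.0715 0.1009] [0.5435 0.0668 0.0981] [0.5573 0.0761 0.1038] ((0.5502957105636597, 0.07150977849960327), (0.013629883527755737, 0.008950608782470226), 3.156632661819458)
gb 0.104 29 [0.5503 0.0689 0.1058] [0.5462 0.0637 0.1043] [0.5545 0.0729 0.1079] ((0.5503295660018921, 0.06869933009147644), (0.007834049873054028, 0.008366290479898453), 28.14383316040039)
```

View pics/scene_gear.png

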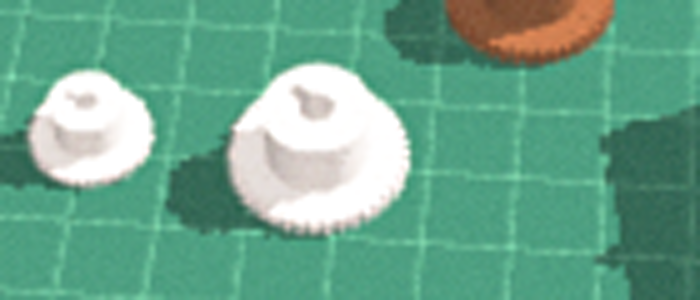

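View pics/scene_gb.png

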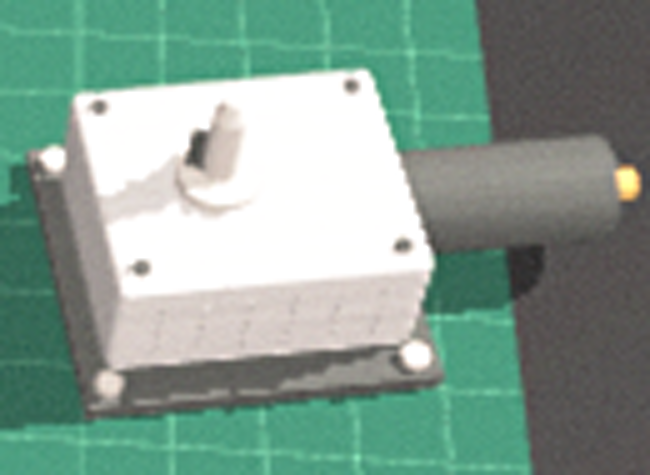

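View pics/side_gear.png

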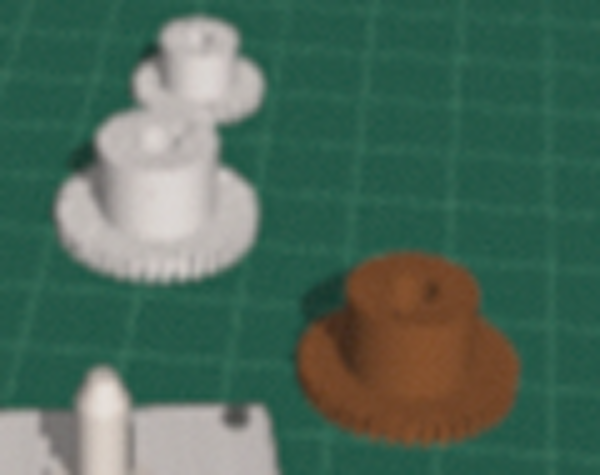

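View pics/side_gb.png

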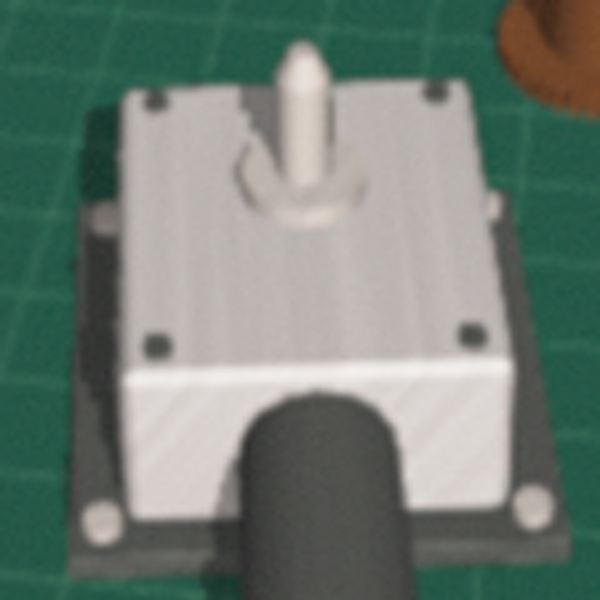

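```bash
cat >> h.py <<'E'
from scipy.spatial.transform import Rotation as R
def plan(xyz,xdir=None):
    s=bot.read_state(); A=R.from_rotvec(s['tcp_rot']).as_matrix(); d=np.array(xyz)-s['tool_pos']
    x=A[:,0]; yaw=np.arctan2(x[1],x[0]); print('t',s['time'],'pos',s['tool_pos'].round(4),'xyaw',yaw.round(4),'tool z',A[:,2].round(4),'q6',s['q'][5].round(3),'F',s['wrist_force'].round(2),'M',s['torque'].round(3),'w',round(s['width']*85.4,2))
    print(' delta tool',(A.T@d).round(4))
    if xdir is not None:
        B=np.array([[np.cos(xdir),np.sin(xdir),0],[np.sin(xdir),-np.cos(xdir),0],[0,0,-1]]); 
        B=B.T  # columns x,y,z
        B=np.column_stack([[np.cos(xdir),np.sin(xdir),0],[np.sin(xdir),-np.cos(xdir),0],[0,0,-1]])
        print(' rot tool rv',R.from_matrix(A.T@B).as_rotvec().round(4),' delta after rot',(B.T@d).round(4))
E
python3 - <<'E'
from h import *
for y in (-.6,0,.6): plan([.563,-.162,.19],y)
E
```

```text
t 0.15 pos [ 0.2362 -0.6316  0.194 ] xyaw -1.213 tool z [-6.0e-04  1.7e-03 -1.0e+00] q6 -0.037 F [-0.61 -0.5  -0.72] M [0.02  0.02  0.011] w 85.47
 delta tool [-0.3254 -0.4706  0.0046]
 rot tool rv [-6.00e-04  1.70e-03 -6.13e-01]  delta after rot [ 0.0045 -0.5721  0.004 ]
t 0.15 pos [ 0.2362 -0.6316  0.194 ] xyaw -1.213 tool z [-6.0e-04  1.7e-03 -1.0e+00] q6 -0.037 F [-0.61 -0.5  -0.72] M [0.02  0.02  0.011] w 85.47
 delta tool [-0.3254 -0.4706  0.0046]
 rot tool rv [-1.100e-03  1.500e-03 -1.213e+00]  delta after rot [ 0.3268 -0.4696  0.004 ]
t 0.15 pos [ 0.2362 -0.6316  0.194 ] xyaw -1.213 tool z [-6.0e-04  1.7e-03 -1.0e+00] q6 -0.037 F [-0.61 -0.5  -0.72] M [0.02  0.02  0.011] w 85.47
 delta tool [-0.3254 -0.4706  0.0046]
 rot tool rv [-1.700e-03  1.200e-03 -1.813e+00]  delta after rot [ 0.5349 -0.2031  0.004 ]
```

{"api": "arm_command", "payload": {
  "rows": [
    {"xyz": [-0.02,-0.03,0]},
    {"xyz": [-0.02,-0.03,0]},
    {"xyz": [-0.02,-0.03,0]},
    {"xyz": [-0.02,-0.03,0]},
    {"xyz": [-0.02,-0.03,0]},
    {"xyz": [-0.02,-0.03,0]},
    {"xyz": [-0.02,-0.03,0]},
    {"xyz": [-0.02,-0.03,0]},
    {"xyz": [-0.02,-0.03,0]},
    {"xyz": [-0.02,-0.03,0]},
    {"xyz": [-0.02,-0.03,0]},
    {"xyz": [-0.02,-0.03,0]}
  ]
}}

```text
invalid input
```

{"api": "arm_command", "payload": {
  "rows": [
    {"xyz": [-0.021,-0.028,0]},
    {"xyz": [-0.021,-0.028,0]},
    {"xyz": [-0.021,-0.028,0]},
    {"xyz": [-0.021,-0.028,0]},
    {"delta_rot": [0,0,-0.149]},
    {"delta_rot": [0,0,-0.149]},
    {"delta_rot": [0,0,-0.149]},
    {"delta_rot": [0,0,-0.149]},
    {"delta_rot": [0,0,-0.149]},
    {"delta_rot": [0,0,-0.149]},
    {"delta_rot": [0,0,-0.149]},
    {"delta_rot": [0,0,-0.149]}
  ]
}}

```text
invalid input
```

```bash
python3 - <<'E'
from h import *
plan([.563,-.162,.19],0)
c=snap('wrist','w1'); plan([.563,-.162,.19],0)
W=world(c)
print([np.round(v) for v in proj(c,[.563,-.162,.036])])
m=(W[...,2]>.031)&(W[...,2]<.041)&(abs(W[...,0]-.563)<.04)&(abs(W[...,1]+.162)<.03)
Q=W[m];print(len(Q),Q.mean(0),cv2.minEnclosingCircle(Q[:,:2].astype(np.float32)))
E
```

```text
t 0.15 pos [ 0.2362 -0.6316  0.194 ] xyaw -1.213 tool z [-6.0e-04  1.7e-03 -1.0e+00] q6 -0.037 F [-0.61 -0.5  -0.72] M [0.02  0.02  0.011] w 85.47
 delta tool [-0.3254 -0.4706  0.0046]
 rot tool rv [-1.100e-03  1.500e-03 -1.213e+00]  delta after rot [ 0.3268 -0.4696  0.004 ]
t 0.2 pos [ 0.2362 -0.6318  0.1942] xyaw -1.213 tool z [-4.0e-04  1.4e-03 -1.0e+00] q6 -0.037 F [-0.6  -0.52 -0.68] M [0.04  0.024 0.013] w 85.66
 delta tool [-0.3256 -0.4706  0.0047]
 rot tool rv [-1.000e-03  1.200e-03 -1.213e+00]  delta after rot [ 0.3268 -0.4698  0.0042]
[np.float64(-305.0), np.float64(-678.0)]
0 [nan nan nan] ((0.0, 0.0), 0.0)<stdin>:7: RuntimeWarning: Mean of empty slice.
  ret = um.true_divide(
```

View pics/w1.png

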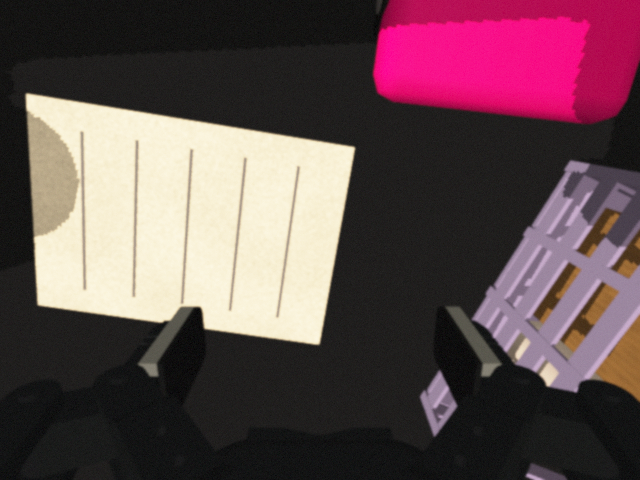

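The calls were refused, so every row probably needs all its fields. I'll send full rows.

{"api": "arm_command", "payload": {
  "rows": [
    {"xyz": [-0.02,-0.03,0],"delta_rot": [0,0,0],"gripper": 0.085},
    {"xyz": [-0.02,-0.03,0],"delta_rot": [0,0,0],"gripper": 0.085},
    {"xyz": [-0.02,-0.03,0],"delta_rot": [0,0,0],"gripper": 0.085},
    {"xyz": [-0.02,-0.03,0],"delta_rot": [0,0,0],"gripper": 0.085},
    {"xyz": [-0.02,-0.03,0],"delta_rot": [0,0,0],"gripper": 0.085},
    {"xyz": [-0.02,-0.03,0],"delta_rot": [0,0,0],"gripper": 0.085},
    {"xyz": [-0.02,-0.03,0],"delta_rot": [0,0,0],"gripper": 0.085},
    {"xyz": [-0.02,-0.03,0],"delta_rot": [0,0,0],"gripper": 0.085},
    {"xyz": [-0.02,-0.03,0],"delta_rot": [0,0,0],"gripper": 0.085},
    {"xyz": [-0.02,-0.03,0],"delta_rot": [0,0,0],"gripper": 0.085},
    {"xyz": [-0.02,-0.03,0],"delta_rot": [0,0,0],"gripper": 0.085},
    {"xyz": [-0.02,-0.03,0],"delta_rot": [0,0,0],"gripper": 0.085}
  ]
}}

```text
time: 1.4
tool_pos: [0.4901, -0.28, 0.195]
tcp_rot: [2.581, -1.791, -0.0]
wrist_force: [-0.4, -0.3, 0.0]
width: 0.995
```

{"api": "arm_command", "payload": {
  "rows": [
    {"xyz": [-0.021,-0.028,0],"delta_rot": [0,0,0],"gripper": 0.085},
    {"xyz": [-0.021,-0.028,0],"delta_rot": [0,0,0],"gripper": 0.085},
    {"xyz": [-0.021,-0.028,0],"delta_rot": [0,0,0],"gripper": 0.085},
    {"xyz": [-0.021,-0.028,0],"delta_rot": [0,0,0],"gripper": 0.085},
    {"xyz": [0,0,0],"delta_rot": [0,0,-0.149],"gripper": 0.085},
    {"xyz": [0,0,0],"delta_rot": [0,0,-0.149],"gripper": 0.085},
    {"xyz": [0,0,0],"delta_rot": [0,0,-0.149],"gripper": 0.085},
    {"xyz": [0,0,0],"delta_rot": [0,0,-0.149],"gripper": 0.085},
    {"xyz": [0,0,0],"delta_rot": [0,0,-0.149],"gripper": 0.085},
    {"xyz": [0,0,0],"delta_rot": [0,0,-0.149],"gripper": 0.085},
    {"xyz": [0,0,0],"delta_rot": [0,0,-0.149],"gripper": 0.085},
    {"xyz": [0,0,0],"delta_rot": [0,0,-0.149],"gripper": 0.085}
  ]
}}

```text
time: 2.6
tool_pos: [0.5648, -0.1634, 0.1948]
tcp_rot: [-3.141, 0.023, 0.001]
wrist_force: [0.4, 0.1, -0.8]
width: 0.995
```

```bash
python3 - <<'E'
from h import *
c=snap('wrist','w2'); plan([.563,-.162,.19],0)
W=world(c)
print([np.round(v) for v in proj(c,[.563,-.162,.036])])
m=(W[...,2]>.031)&(W[...,2]<.041)&(abs(W[...,0]-.563)<.04)&(abs(W[...,1]+.162)<.03)
Q=W[m];print(len(Q),Q.mean(0),cv2.minEnclosingCircle(Q[:,:2].astype(np.float32)))
E
```

```text
t 2.65 pos [ 0.5648 -0.1634  0.1948] xyaw -0.0094 tool z [-5.e-04  2.e-04 -1.e+00] q6 -0.315 F [ 0.04 -0.01  0.54] M [0.005 0.027 0.044] w 85.12
 delta tool [-0.0018 -0.0014  0.0048]
 rot tool rv [-0.0002  0.0005 -0.0094]  delta after rot [-0.0018 -0.0014  0.0048]
[np.float64(318.0), np.float64(204.0)]
1497 [ 0.56368395 -0.16404054  0.03521875] ((0.5634081363677979, -0.1649441421031952), 0.0212332084774971)
```

View pics/w2.png

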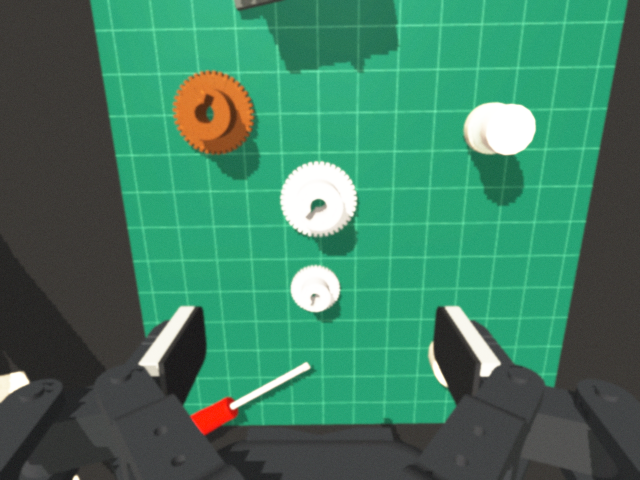

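The wrist view shows the target gear at about (319,200) with its keyway pointing to (308,217). The small gear is at (316,288), well clear of jaws set along x. Next I'll measure the bore and keyway angle.

```bash
cat >> h.py <<'E'
def topdown(c,x,y,z,half=.03,px=10000):
    n=int(2*half*px); 
    g=np.linspace(-half,half,n)
    # rows: x increasing downwards?  image up=+x, right=-y
    X=x+np.repeat(g[::-1,None],n,1); Y=y-np.repeat(g[None,:],n,0)
    P=np.stack([X,Y,np.full_like(X,z),np.ones_like(X)],-1)@c['camera_from_world'].T
    K=c['intrinsics']; u=K[0,0]*P[...,0]/-P[...,2]+K[0,2]; v=K[1,1]*P[...,1]/P[...,2]+K[1,2]
    return cv2.remap(cv2.cvtColor(c['pixels'],cv2.COLOR_RGB2BGR),u.astype(np.float32),v.astype(np.float32),cv2.INTER_CUBIC)
E
python3 - <<'E'
from h import *
c=np.load('pics/w2.npz'); im=topdown(c,.5635,-.1635,.036); 
cv2.circle(im,(300,300),210,(0,0,255),1);cv2.circle(im,(300,300),80,(0,0,255),1)
cv2.imwrite('pics/td1.png',im)
E
```

```text
(no output)
```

View pics/td1.png

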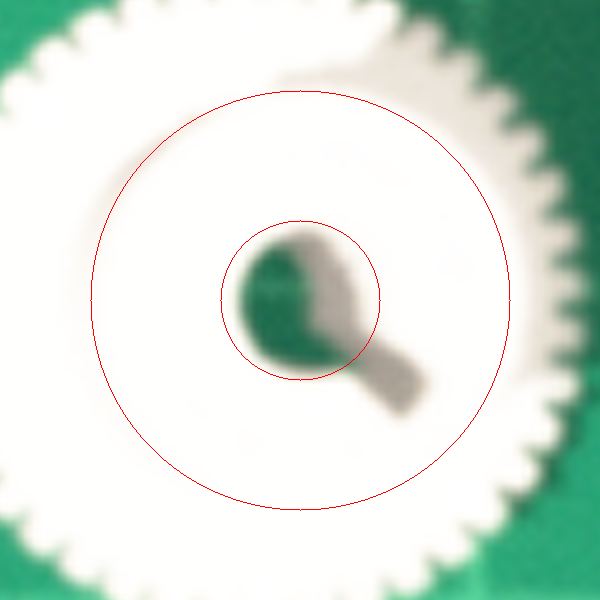

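{"api": "arm_command", "payload": {
  "rows": [
    {"xyz": [-0.0013,0,0.03],"delta_rot": [0,0,0],"gripper": 0.085},
    {"xyz": [0,0,0.03],"delta_rot": [0,0,0],"gripper": 0.085},
    {"xyz": [0,0,0.03],"delta_rot": [0,0,0],"gripper": 0.085},
    {"xyz": [0,0,0.03],"delta_rot": [0,0,0],"gripper": 0.085},
    {"xyz": [0,0,0.02],"delta_rot": [0,0,0],"gripper": 0.085},
    {"xyz": [0,0,0.015],"delta_rot": [0,0,0],"gripper": 0.085},
    {"xyz": [0,0,0.01],"delta_rot": [0,0,0],"gripper": 0.085},
    {"xyz": [0,0,0.0],"delta_rot": [0,0,0],"gripper": 0.085}
  ]
}}

```text
time: 3.45
tool_pos: [0.5628, -0.1631, 0.0288]
tcp_rot: [-3.141, 0.034, 0.004]
wrist_force: [-0.4, -0.4, 0.3]
width: 0.998
```

```bash
python3 - <<'E'
from h import *
c=snap('wrist','w3'); plan([.5635,-.1635,.011],0)
E
```

```text
t 3.5 pos [ 0.5637 -0.1634  0.03  ] xyaw -0.0216 tool z [-5.e-04  1.e-04 -1.e+00] q6 -0.303 F [-0.03  0.75  0.6 ] M [ 0.066 -0.021  0.056] w 85.0
 delta tool [-0.0002  0.0001  0.019 ]
 rot tool rv [-0.0001  0.0005 -0.0216]  delta after rot [-0.0002  0.0001  0.019 ]
```

View pics/w3.png

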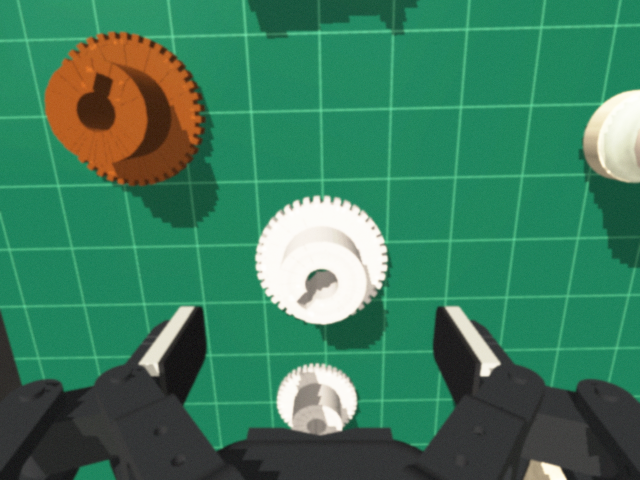

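The gear's boss is centred between the open jaws, at about (322,283). I'll go down the last 19 mm and close.

{"api": "arm_command", "payload": {
  "rows": [
    {"xyz": [0,0,0.01],"delta_rot": [0,0,0],"gripper": 0.085},
    {"xyz": [0,0,0.009],"delta_rot": [0,0,0],"gripper": 0.085},
    {"xyz": [0,0,0],"delta_rot": [0,0,0],"gripper": 0.085},
    {"xyz": [0,0,0],"delta_rot": [0,0,0],"gripper": 0.06},
    {"xyz": [0,0,0],"delta_rot": [0,0,0],"gripper": 0.05},
    {"xyz": [0,0,0],"delta_rot": [0,0,0],"gripper": 0.045},
    {"xyz": [0,0,0],"delta_rot": [0,0,0],"gripper": 0.035},
    {"xyz": [0,0,0],"delta_rot": [0,0,0],"gripper": 0.035},
    {"xyz": [0,0,0],"delta_rot": [0,0,0],"gripper": 0.035},
    {"xyz": [0,0,0],"delta_rot": [0,0,0],"gripper": 0.035}
  ],
  "force": 45
}}

```text
time: 4.5
tool_pos: [0.5638, -0.1635, 0.0111]
tcp_rot: [3.141, -0.033, 0.0]
wrist_force: [-0.4, 0.3, -1.4]
width: 0.412
```

```bash
python3 - <<'E'
from h import *
c=snap('wrist','w4'); plan([.5635,-.1635,.011],0)
E
```

```text
t 4.55 pos [ 0.5637 -0.1634  0.0111] xyaw -0.021 tool z [ 1.e-04 -0.e+00 -1.e+00] q6 -0.304 F [ 0.92 -1.27  0.3 ] M [-0.067 -0.032  0.003] w 35.3
 delta tool [-0.0002  0.0001  0.0001]
 rot tool rv [ 0.     -0.0001 -0.021 ]  delta after rot [-0.0002  0.0001  0.0001]
```

View pics/w4.png

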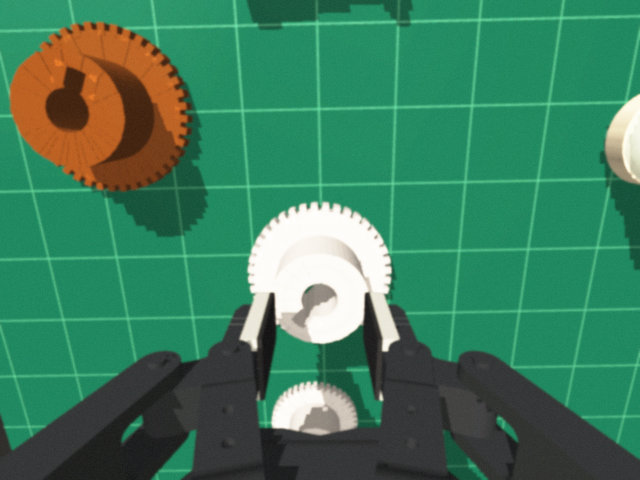

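{"api": "arm_command", "payload": {
  "rows": [
    {"xyz": [0,0,0],"delta_rot": [0,0,0],"gripper": 0.02},
    {"xyz": [0,0,0],"delta_rot": [0,0,0],"gripper": 0.01},
    {"xyz": [0,0,0],"delta_rot": [0,0,0],"gripper": 0.01}
  ],
  "force": 45
}}

```text
time: 4.85
tool_pos: [0.5637, -0.1634, 0.0111]
tcp_rot: [-3.141, 0.033, 0.0]
wrist_force: [0.8, 0.2, 0.2]
width: 0.119
```

```bash
python3 - <<'E'
from h import *
c=snap('wrist','w5'); plan([.5635,-.1635,.011],0); snap('side','s5')
E
```

```text
t 4.9 pos [ 0.5637 -0.1634  0.0111] xyaw -0.021 tool z [-0.  0. -1.] q6 -0.304 F [0.25 0.01 0.37] M [ 0.003  0.016 -0.016] w 9.99
 delta tool [-0.0002  0.0001  0.0001]
 rot tool rv [-0.     0.    -0.021]  delta after rot [-0.0002  0.0001  0.0001]
```

View pics/w5.png

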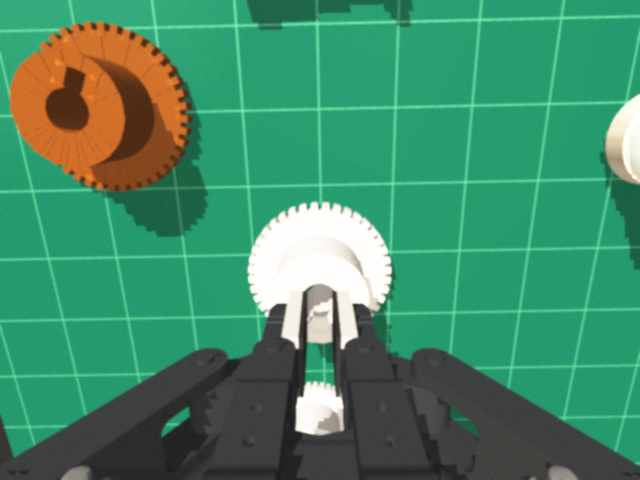

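View pics/s5.png

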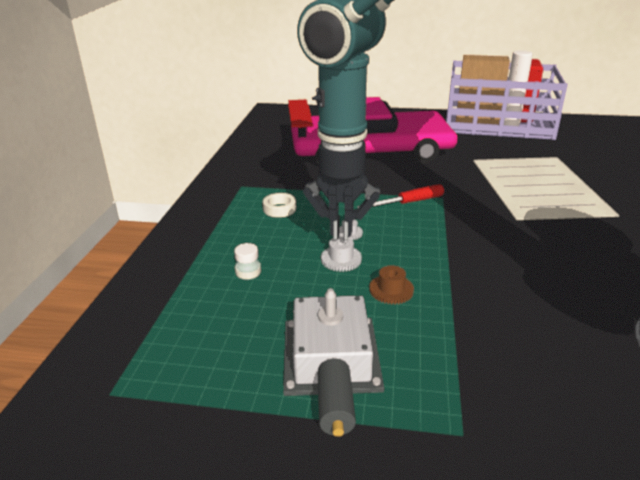

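The fingers shut without gripping: they look to be above or behind the boss rather than around it. I'll find where the tips really are from the depth images.

```bash
python3 - <<'E'
from h import *
c=np.load('pics/w5.npz'); W=world(c)
for p in [(318,296),(342,296),(300,293),(320,290),(290,330),(350,330),(345,300),(295,300),(320,335),(280,270),(320,215),(290,250)]:
    print(p,W[p[1],p[0]].round(4),c['pixels'][p[1],p[0]])
print('TCP proj',proj(c,[.5637,-.1634,.011]), 'gear top',proj(c,[.5635,-.1635,.036]))
c=np.load('pics/s5.npz'); W=world(c)
P=W[200:280,310,:]
b=c['pixels'][180:280,290:400]
cv2.imwrite('pics/s5z.png',cv2.resize(cv2.cvtColor(b,cv2.COLOR_RGB2BGR),None,fx=6,fy=6,interpolation=cv2.INTER_CUBIC))
for v in range(215,262,3): print(v,W[v,333].round(3),W[v,341].round(3),W[v,348].round(3))
E
```

```text
(318, 296) [ 0.5624 -0.1728  0.0146] [167 156 147]
(342, 296) [ 0.5719 -0.1533  0.0558] [245 242 232]
(300, 293) [ 0.5561 -0.153   0.0532] [244 241 231]
(320, 290) [ 0.5634 -0.1727  0.008 ] [169 159 149]
(290, 330) [ 0.5543 -0.1527  0.0806] [245 243 232]
(350, 330) [ 0.5731 -0.1536  0.0796] [245 243 233]
(345, 300) [ 0.5729 -0.1539  0.0579] [245 244 234]
(295, 300) [ 0.5546 -0.153   0.059 ] [246 244 234]
(320, 335) [ 0.5632 -0.1818  0.0354] [227 220 205]
(280, 270) [ 0.5465 -0.1522  0.0312] [251 248 242]
(320, 215) [ 0.5642 -0.1338  0.0083] [255 254 253]
(290, 250) [ 0.5498 -0.1486  0.0155] [252 250 246]
TCP proj (np.float64(320.26717632929376), np.float64(275.182806886059)) gear top (np.float64(319.9551559663073), np.float64(297.9612696098117))
215 [ 0.576 -0.151  0.097] [ 0.583 -0.325  0.001] [ 0.551 -0.151  0.099]
218 [ 0.576 -0.151  0.091] [ 0.581 -0.313  0.   ] [ 0.55  -0.149  0.094]
221 [ 0.577 -0.156  0.082] [ 0.58  -0.297  0.003] [ 0.551 -0.152  0.087]
224 [ 0.577 -0.156  0.077] [ 0.578 -0.288  0.001] [ 0.551 -0.156  0.079]
227 [ 0.577 -0.158  0.069] [ 0.576 -0.267  0.007] [ 0.551 -0.155  0.073]
230 [ 0.577 -0.155  0.065] [ 0.575 -0.257  0.005] [ 0.551 -0.156  0.067]
233 [ 0.577 -0.156  0.058] [ 0.573 -0.244  0.007] [ 0.551 -0.156  0.061]
236 [ 0.588 -0.24   0.001] [ 0.566 -0.183  0.037] [ 0.551 -0.157  0.054]
239 [ 0.579 -0.171  0.037] [ 0.565 -0.174  0.037] [ 0.553 -0.177  0.036]
242 [ 0.578 -0.162  0.037] [ 0.564 -0.169  0.033] [ 0.551 -0.165  0.037]
245 [ 0.576 -0.152  0.037] [ 0.562 -0.153  0.037] [ 0.55  -0.155  0.037]
248 [ 0.575 -0.146  0.034] [ 0.561 -0.145  0.036] [ 0.55  -0.15   0.034]
251 [ 0.576 -0.149  0.026] [ 0.561 -0.143  0.032] [ 0.549 -0.148  0.029]
254 [ 0.575 -0.146  0.022] [ 0.561 -0.145  0.024] [ 0.549 -0.149  0.022]
257 [ 0.576 -0.148  0.014] [ 0.561 -0.141  0.02 ] [ 0.549 -0.145  0.019]
260 [ 0.576 -0.147  0.009] [ 0.561 -0.143  0.012] [ 0.549 -0.148  0.01 ]
```

View pics/s5z.png

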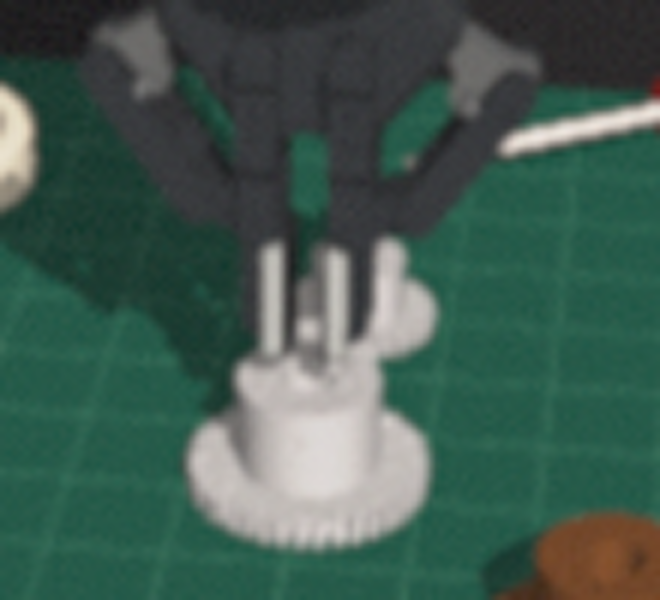

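```bash
python3 - <<'E'
from h import *
T={'w1':.194,'w2':.1948,'w3':.030,'w4':.0111,'w5':.0111}
for f in T:
    c=np.load(f'pics/{f}.npz'); W=world(c); v,u=np.mgrid[0:480,0:640]
    r=c['range_z']
    m=(r>.02)&(r<{'w1':.2,'w2':.2,'w3':.2,'w4':.185,'w5':.16}[f])&(v>285)
    # tip rows: lowest z in finger mask
    z=W[...,2][m]; print(f,len(z),'min z-TCP',np.percentile(z,[0,.5,2]).round(4)-T[f],'range at tips',r[m].max())
    ca=np.linalg.inv(c['camera_from_world'])[:3,3]; print('  cam z - tcp',ca[2]-T[f])
E
```

```text
w1 56381 min z-TCP [0.0475 0.0522 0.0575] range at tips 0.14838552
  cam z - tcp 0.1781936062592953
w2 56529 min z-TCP [0.048  0.0519 0.0572] range at tips 0.14827631
  cam z - tcp 0.17819243791451592
w3 58931 min z-TCP [-0.0066  0.0032  0.0051] range at tips 0.19999057
  cam z - tcp 0.17698739142295303
w4 63348 min z-TCP [0.0092 0.018  0.0237] range at tips 0.18499509
  cam z - tcp 0.17820094747551876
w5 60785 min z-TCP [0.0351 0.0436 0.0526] range at tips 0.15859267
  cam z - tcp 0.1781267205023352
```

The wrist and side views both put the finger ends about 40 mm above the reported TCP, in disagreement with the description. The fingers simply closed above the boss and the gear hasn't been disturbed. I'll open, check again, and go down using the measured tip height.

{"api": "arm_command", "payload": {
  "rows": [
    {"xyz": [0,0,0],"delta_rot": [0,0,0],"gripper": 0.085},
    {"xyz": [0,0,0],"delta_rot": [0,0,0],"gripper": 0.085},
    {"xyz": [0,0,0],"delta_rot": [0,0,0],"gripper": 0.085},
    {"xyz": [0,0,0],"delta_rot": [0,0,0],"gripper": 0.085},
    {"xyz": [0,0,0],"delta_rot": [0,0,0],"gripper": 0.085},
    {"xyz": [0,0,0],"delta_rot": [0,0,0],"gripper": 0.085},
    {"xyz": [0,0,0.01],"delta_rot": [0,0,0],"gripper": 0.085},
    {"xyz": [0,0,0.01],"delta_rot": [0,0,0],"gripper": 0.085},
    {"xyz": [0,0,0],"delta_rot": [0,0,0],"gripper": 0.085}
  ]
}}

```text
time: 5.85
tool_pos: [0.5616, -0.1627, -0.0114]
tcp_rot: [-3.14, 0.033, 0.007]
wrist_force: [0.2, -0.3, 0.2]
width: 0.992
```

```bash
python3 - <<'E'
from h import *
c=snap('wrist','w6'); plan([.5635,-.1635,.011],0); s=snap('side','s6')
b=s['pixels'][180:280,290:400]
cv2.imwrite('pics/s6z.png',cv2.resize(cv2.cvtColor(b,cv2.COLOR_RGB2BGR),None,fx=6,fy=6,interpolation=cv2.INTER_CUBIC))
W=world(s); 
for u in range(300,390,4):
    col=[(v,W[v,u].round(3)) for v in range(200,262) if abs(W[v,u,1]+.16)<.015 and W[v,u,2]>.015]
    if col: print(u,col[-1], s['pixels'][col[-1][0],u])
E
```

```text
t 5.9 pos [ 0.5622 -0.1629 -0.0107] xyaw -0.021 tool z [-0.0032  0.0011 -1.    ] q6 -0.304 F [-0.17  0.05  0.25] M [ 0.05  -0.027  0.043] w 85.11
 delta tool [ 0.0013  0.0005 -0.0217]
 rot tool rv [-0.001   0.0032 -0.021 ]  delta after rot [ 0.0013  0.0006 -0.0217]
300 (218, array([ 0.633, -0.152,  0.086])) [53 59 61]
304 (218, array([ 0.627, -0.155,  0.085])) [54 57 58]
308 (220, array([ 0.621, -0.161,  0.078])) [56 59 63]
312 (237, array([ 0.614, -0.16 ,  0.045])) [93 94 92]
316 (241, array([ 0.606, -0.152,  0.043])) [102 104 100]
320 (216, array([ 0.598, -0.151,  0.094])) [44 46 49]
324 (213, array([ 0.59 , -0.145,  0.103])) [55 59 61]
328 (209, array([ 0.584, -0.146,  0.111])) [57 59 63]
332 (256, array([ 0.578, -0.149,  0.015])) [157 152 150]
336 (253, array([ 0.57 , -0.147,  0.024])) [199 193 189]
340 (251, array([ 0.563, -0.145,  0.03 ])) [218 212 210]
344 (255, array([ 0.556, -0.145,  0.022])) [222 216 214]
348 (256, array([ 0.549, -0.15 ,  0.017])) [213 206 202]
352 (254, array([ 0.543, -0.159,  0.016])) [175 170 167]
356 (214, array([ 0.537, -0.147,  0.104])) [57 71 68]
360 (218, array([ 0.53 , -0.146,  0.097])) [51 60 60]
364 (221, array([ 0.524, -0.151,  0.089])) [56 65 64]
368 (245, array([ 0.515, -0.153,  0.041])) [167 168 163]
372 (242, array([ 0.509, -0.154,  0.047])) [50 71 66]
376 (225, array([ 0.503, -0.153,  0.082])) [56 67 66]
380 (224, array([ 0.497, -0.148,  0.087])) [51 60 60]
384 (224, array([ 0.49 , -0.151,  0.086])) [49 76 69]
```

View pics/s6z.png

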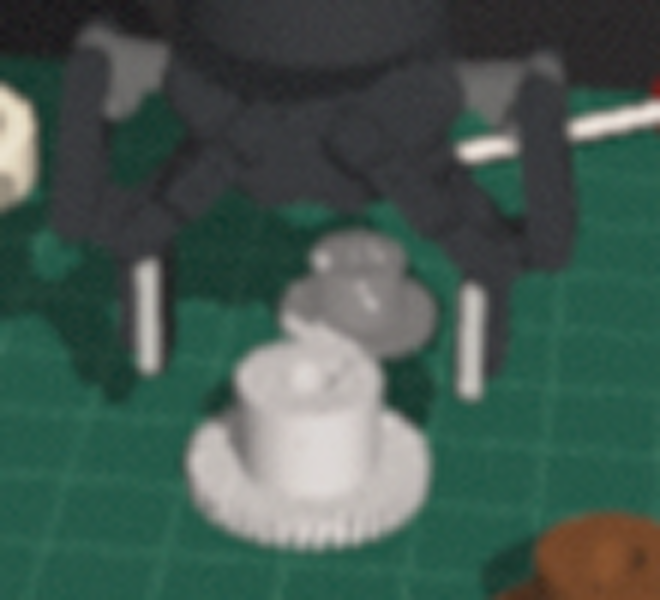

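View pics/w6.png

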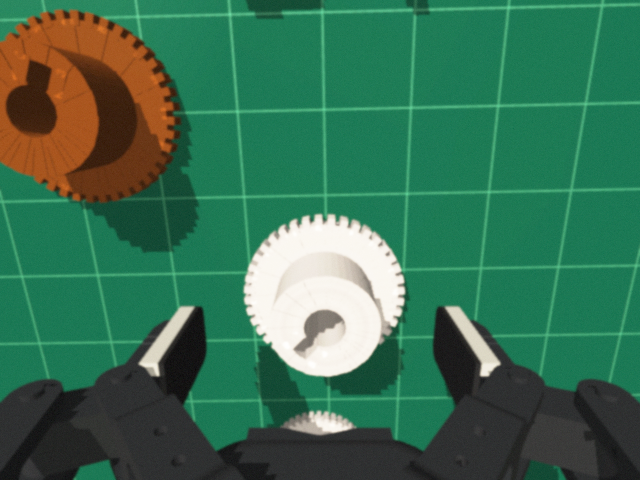

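{"api": "arm_command", "payload": {
  "rows": [
    {"xyz": [0,0,0.01],"delta_rot": [0,0,0],"gripper": 0.085},
    {"xyz": [0,0,0.01],"delta_rot": [0,0,0],"gripper": 0.085},
    {"xyz": [0,0,0],"delta_rot": [0,0,0],"gripper": 0.085},
    {"xyz": [0,0,0],"delta_rot": [0,0,0],"gripper": 0.07},
    {"xyz": [0,0,0],"delta_rot": [0,0,0],"gripper": 0.055},
    {"xyz": [0,0,0],"delta_rot": [0,0,0],"gripper": 0.045},
    {"xyz": [0,0,0],"delta_rot": [0,0,0],"gripper": 0.035},
    {"xyz": [0,0,0],"delta_rot": [0,0,0],"gripper": 0.03},
    {"xyz": [0,0,0],"delta_rot": [0,0,0],"gripper": 0.03},
    {"xyz": [0,0,0],"delta_rot": [0,0,0],"gripper": 0.03},
    {"xyz": [0,0,0],"delta_rot": [0,0,0],"gripper": 0.03}
  ],
  "force": 45
}}

```text
time: 7.05
tool_pos: [0.5645, -0.1637, -0.0282]
tcp_rot: [3.141, -0.033, 0.002]
wrist_force: [0.5, 0.7, 5.8]
width: 0.483
```

```bash
python3 - <<'E'
from h import *
c=snap('wrist','w7'); plan([.5635,-.1635,.011],0); s=snap('side','s7')
b=s['pixels'][180:280,290:400]
cv2.imwrite('pics/s7z.png',cv2.resize(cv2.cvtColor(b,cv2.COLOR_RGB2BGR),None,fx=6,fy=6,interpolation=cv2.INTER_CUBIC))
E
```

```text
t 7.1 pos [ 0.5644 -0.1637 -0.0282] xyaw -0.021 tool z [ 1.2e-03 -4.0e-04 -1.0e+00] q6 -0.304 F [ 0.69 -0.1   5.71] M [-0.018  0.182 -0.002] w 41.25
 delta tool [-0.0009 -0.0002 -0.0392]
 rot tool rv [ 0.0004 -0.0012 -0.021 ]  delta after rot [-0.0009 -0.0002 -0.0392]
```

View pics/s7z.png

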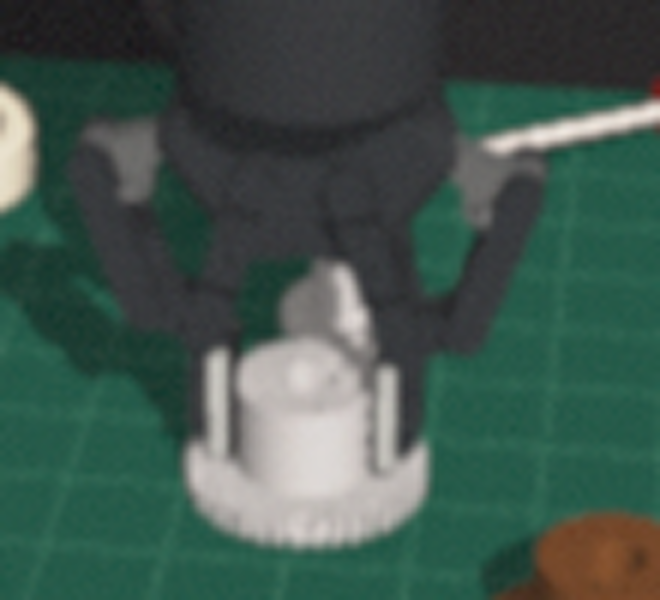

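View pics/w7.png

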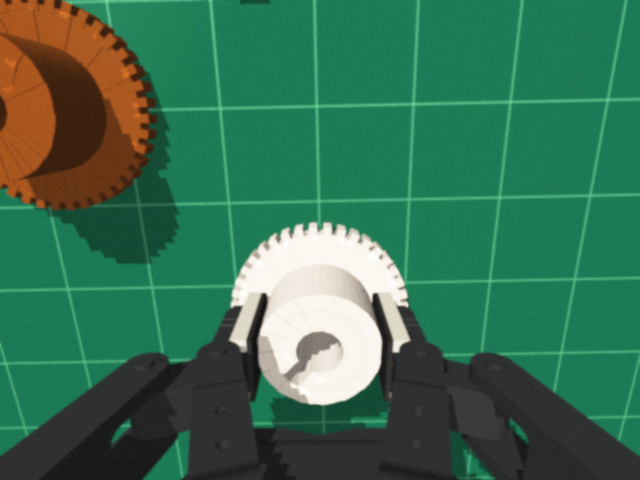

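Gripped: the opening reads 41 mm (the boss is 42 mm) and the pads straddle the boss. Now I'll lift and move part-way to see the shaft and key.

{"api": "arm_command", "payload": {
  "rows": [
    {"xyz": [0,0,-0.005],"delta_rot": [0,0,0],"gripper": 0.03},
    {"xyz": [0,0,-0.01],"delta_rot": [0,0,0],"gripper": 0.03},
    {"xyz": [0,0,-0.02],"delta_rot": [0,0,0],"gripper": 0.03},
    {"xyz": [0,0,-0.03],"delta_rot": [0,0,0],"gripper": 0.03},
    {"xyz": [0,0,-0.03],"delta_rot": [0,0,0],"gripper": 0.03},
    {"xyz": [0,0,-0.03],"delta_rot": [0,0,0],"gripper": 0.03},
    {"xyz": [0,0,-0.03],"delta_rot": [0,0,0],"gripper": 0.03},
    {"xyz": [0,0,-0.02],"delta_rot": [0,0,0],"gripper": 0.03},
    {"xyz": [0,-0.03,0],"delta_rot": [0,0,0],"gripper": 0.03},
    {"xyz": [0,-0.04,0],"delta_rot": [0,0,0],"gripper": 0.03},
    {"xyz": [0,-0.04,0],"delta_rot": [0,0,0],"gripper": 0.03},
    {"xyz": [0,-0.02,0],"delta_rot": [0,0,0],"gripper": 0.03}
  ]
}}

```text
time: 8.35
tool_pos: [0.5655, -0.0307, 0.1461]
tcp_rot: [-3.14, 0.031, 0.001]
wrist_force: [0.1, -0.8, -1.9]
width: 0.481
```

{"api": "arm_command", "payload": {
  "rows": [
    {"xyz": [0,0,0],"delta_rot": [0,0,0],"gripper": 0.03},
    {"xyz": [0,0,0],"delta_rot": [0,0,0],"gripper": 0.03}
  ]
}}

```text
time: 8.55
tool_pos: [0.566, -0.0333, 0.146]
tcp_rot: [3.141, -0.031, -0.001]
wrist_force: [-0.2, 0.9, -2.1]
width: 0.483
```

```bash
python3 - <<'E'
from h import *
c=snap('wrist','w8'); plan([.55,.068,.13],0); W=world(c)
cv2.imwrite('pics/td8.png',topdown(c,.55,.068,.082,.04,7000))
for lo,hi in [(.056,.063),(.064,.069),(.079,.085),(.085,.098),(.098,.104),(.104,.112)]:
    m=(W[...,2]>lo)&(W[...,2]<hi)&(np.hypot(W[...,0]-.55,W[...,1]-.068)<(.03 if lo>.06 else .15)); Q=W[m]
    if len(Q)>2: print(lo,len(Q),Q.mean(0).round(4),Q.min(0).round(4),Q.max(0).round(4),cv2.minAreaRect(Q[:,:2].astype(np.float32)))
E
```

```text
t 8.6 pos [ 0.5662 -0.0339  0.1461] xyaw -0.0207 tool z [-4.e-04 -5.e-04 -1.e+00] q6 -0.082 F [ 0.58  0.28 -1.12] M [ 0.029 -0.007  0.012] w 41.14
 delta tool [-0.0183 -0.1016  0.016 ]
 rot tool rv [ 0.0006  0.0004 -0.0207]  delta after rot [-0.0162 -0.1019  0.0161]
0.056 21500 [0.5489 0.0657 0.0593] [0.4917 0.0105 0.056 ] [0.6073 0.1092 0.0628] ((0.5499791502952576, 0.06871487200260162), (0.09971174597740173, 0.10142559558153152), 10.795300483703613)
0.064 1689 [0.5516 0.0659 0.0654] [0.5336 0.0491 0.064 ] [0.5673 0.0827 0.0689] ((0.5504496097564697, 0.06589997559785843), (0.03360966220498085, 0.033637210726737976), 89.23916625976562)
0.079 154 [0.5486 0.0571 0.0815] [0.5438 0.0525 0.0791] [0.5577 0.0669 0.085 ] ((0.550739586353302, 0.060480646789073944), (0.01853303425014019, 0.007387420162558556), 52.66421890258789)
0.085 123 [0.5515 0.0641 0.0951] [0.5433 0.0589 0.0852] [0.5576 0.0732 0.098 ] ((0.5505874752998352, 0.0659053698182106), (0.014047718606889248, 0.014206986874341965), 18.428680419921875)
0.098 338 [0.5511 0.0652 0.1009] [0.5434 0.0588 0.098 ] [0.5573 0.0725 0.104 ] ((0.5505236983299255, 0.06566962599754333), (0.013635409995913506, 0.013141125440597534), 50.18790054321289)
0.104 203 [0.5506 0.0659 0.1052] [0.5461 0.0621 0.104 ] [0.5545 0.0698 0.1069] ((0.5502786636352539, 0.06601506471633911), (0.007674276828765869, 0.008328291587531567), 87.92644500732422)
```

View pics/w8.png

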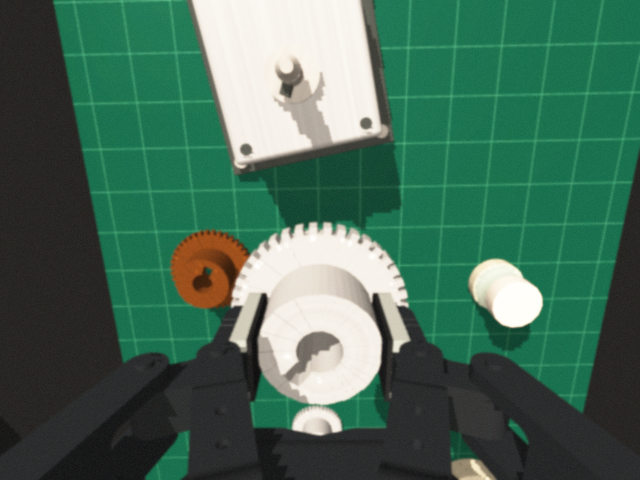

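View pics/td8.png

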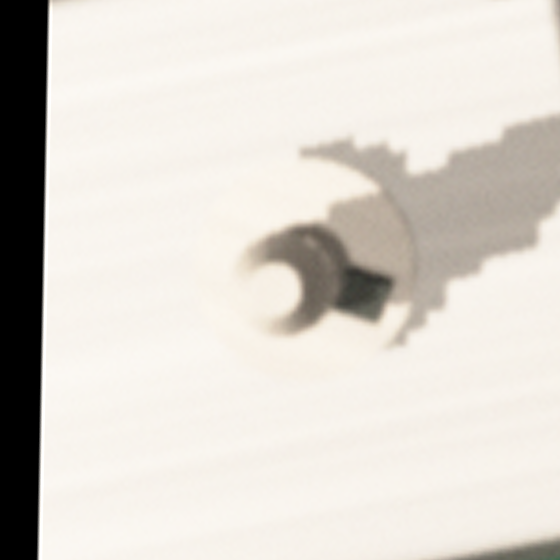

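The wrist view shows the shaft at about (288,67) with the dark key pointing down-left. The held gear's bore is at (320,350) with its keyway toward (290,380). I'll measure both angles more precisely.

```bash
python3 - <<'E'
from h import *
c=np.load('pics/w8.npz')
im=topdown(c,.5662,-.0345,.2101,.03,10000); cv2.circle(im,(300,300),210,(0,0,255),1);cv2.circle(im,(300,300),80,(0,0,255),1);cv2.circle(im,(300,300),150,(0,255,0),1);cv2.imwrite('pics/td8g.png',im)
k=topdown(c,.5504,.0659,.082,.02,20000)
hsv=cv2.cvtColor(k,cv2.COLOR_BGR2HSV); g=hsv[...,2]; 
m=(g<75); n,l,st,ce=cv2.connectedComponentsWithStats(m.astype(np.uint8))
for i in range(1,n):
    if st[i,4]>500:
        d=ce[i]-400; print(st[i],ce[i], 'rel mm (-y,-x)',d/20,'angle pi+',np.arctan2(d[0],d[1]), cv2.minAreaRect(np.argwhere(l==i)[:,::-1].astype(np.float32)))
cv2.circle(k,(400,400),144,(0,0,255),1);cv2.circle(k,(400,400),270,(0,0,255),1)
cv2.imwrite('pics/td8k.png',k[100:700])
E
```

```text
[ 528  376  139  106 8398] [586.6753989  428.22124315] rel mm (-y,-x) [9.33376995 1.41106216] angle pi+ 1.4207543449815712 ((598.65625, 436.0040283203125), (126.49725341796875, 106.84051513671875), 9.8939208984375)
```

View pics/td8g.png

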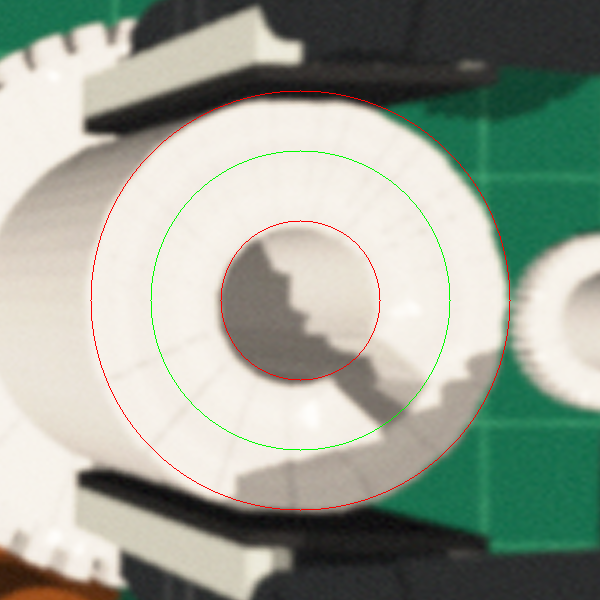

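View pics/td8k.png

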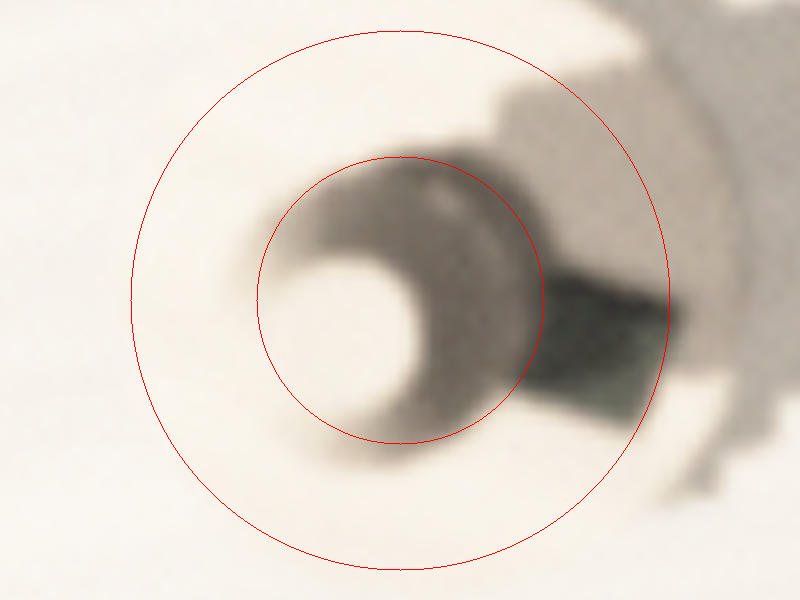

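{"api": "arm_command", "payload": {
  "rows": [
    {"xyz": [0,0,0],"delta_rot": [0,0,-0.09],"gripper": 0.03},
    {"xyz": [0,0,0],"delta_rot": [0,0,-0.09],"gripper": 0.03},
    {"xyz": [0,0,0],"delta_rot": [0,0,-0.09],"gripper": 0.03},
    {"xyz": [0,0,0],"delta_rot": [0,0,-0.09],"gripper": 0.03},
    {"xyz": [0,0,0],"delta_rot": [0,0,0],"gripper": 0.03},
    {"xyz": [0,0,0],"delta_rot": [0,0,0],"gripper": 0.03}
  ]
}}

```text
time: 9.2
tool_pos: [0.5664, -0.0345, 0.146]
tcp_rot: [3.097, 0.524, -0.0]
wrist_force: [-0.2, 0.4, -1.5]
width: 0.482
```

```bash
python3 - <<'E'
from h import *
plan([.5504,.0665,.1])
E
```

```text
t 9.2 pos [ 0.5664 -0.0345  0.146 ] xyaw 0.3355 tool z [-2.e-04 -2.e-04 -1.e+00] q6 -0.44 F [-0.18  0.4  -1.45] M [0.001 0.021 0.025] w 41.14
 delta tool [ 0.0182 -0.1007  0.046 ]
```

{"api": "arm_command", "payload": {
  "rows": [
    {"xyz": [0.0036,-0.02,0],"delta_rot": [0,0,0],"gripper": 0.03},
    {"xyz": [0.0036,-0.02,0],"delta_rot": [0,0,0],"gripper": 0.03},
    {"xyz": [0.0036,-0.02,0],"delta_rot": [0,0,0],"gripper": 0.03},
    {"xyz": [0.0036,-0.02,0],"delta_rot": [0,0,0],"gripper": 0.03},
    {"xyz": [0.0038,-0.0207,0],"delta_rot": [0,0,0],"gripper": 0.03},
    {"xyz": [0,0,0.02],"delta_rot": [0,0,0],"gripper": 0.03},
    {"xyz": [0,0,0.02],"delta_rot": [0,0,0],"gripper": 0.03},
    {"xyz": [0,0,0.01],"delta_rot": [0,0,0],"gripper": 0.03},
    {"xyz": [0,0,0],"delta_rot": [0,0,0],"gripper": 0.03},
    {"xyz": [0,0,0],"delta_rot": [0,0,0],"gripper": 0.03}
  ]
}}

```text
time: 10.2
tool_pos: [0.5504, 0.0672, 0.0964]
tcp_rot: [3.097, 0.528, 0.0]
wrist_force: [0.1, -0.2, -0.9]
width: 0.481
```

```bash
python3 - <<'E'
from h import *
c=snap('wrist','w9');plan([.5504,.0665,.1]); s=snap('side','s9'); t=snap('scene','c9')
cv2.imwrite('pics/s9z.png',cv2.resize(cv2.cvtColor(s['pixels'][230:380,260:400],cv2.COLOR_RGB2BGR),None,fx=4,fy=4,interpolation=cv2.INTER_CUBIC))
cv2.imwrite('pics/c9z.png',cv2.resize(cv2.cvtColor(t['pixels'][150:290,370:520],cv2.COLOR_RGB2BGR),None,fx=4,fy=4,interpolation=cv2.INTER_CUBIC))
E
```

```text
t 10.25 pos [0.5509 0.0673 0.097 ] xyaw 0.3381 tool z [ 1.3e-03  1.0e-04 -1.0e+00] q6 -0.261 F [ 0.23  0.17 -0.75] M [ 0.054 -0.05   0.016] w 41.19
 delta tool [-0.0008  0.0006 -0.003 ]
```

View pics/s9z.png

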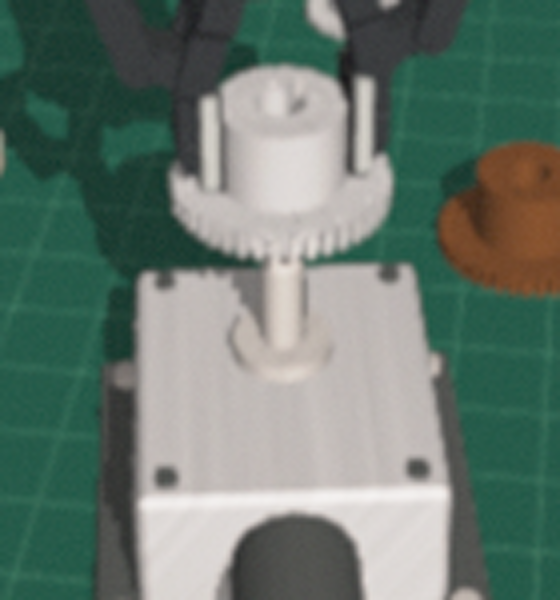

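View pics/c9z.png

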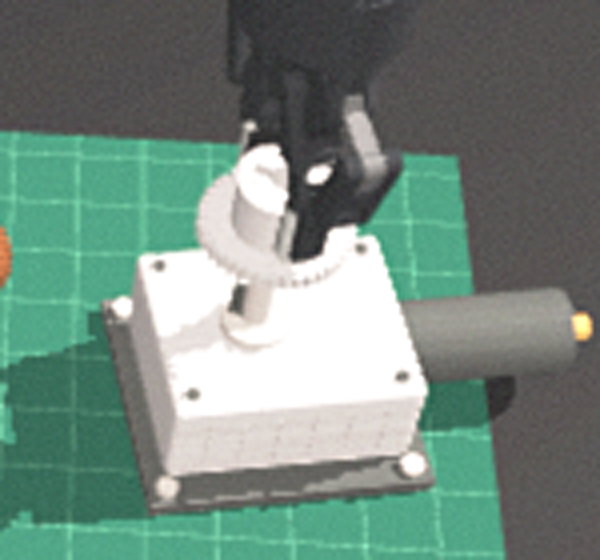

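View pics/w9.png

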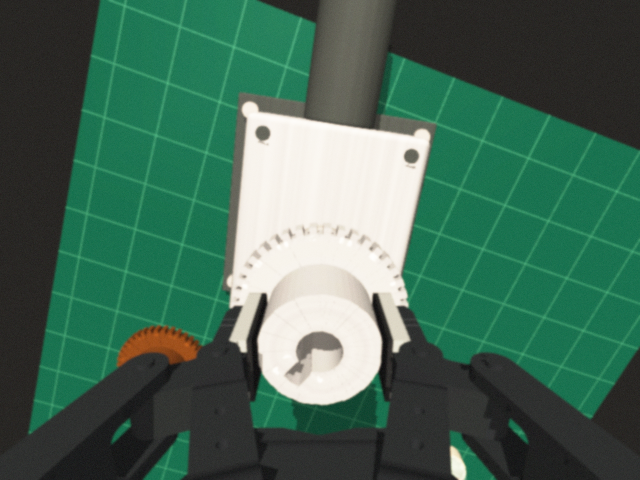

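The gear sits about 19 mm above the shaft tip, and both views show it centred. I'll lower it while watching the force.

{"api": "arm_command", "payload": {
  "rows": [
    {"xyz": [-0.0005,0.0004,0.005],"delta_rot": [0,0,0],"gripper": 0.03},
    {"xyz": [0,0,0.005],"delta_rot": [0,0,0],"gripper": 0.03},
    {"xyz": [0,0,0.005],"delta_rot": [0,0,0],"gripper": 0.03},
    {"xyz": [0,0,0.005],"delta_rot": [0,0,0],"gripper": 0.03},
    {"xyz": [0,0,0.004],"delta_rot": [0,0,0],"gripper": 0.03},
    {"xyz": [0,0,0],"delta_rot": [0,0,0],"gripper": 0.03}
  ]
}}

```text
time: 10.95
tool_pos: [0.5493, 0.067, 0.0712]
tcp_rot: [-3.096, -0.53, 0.002]
wrist_force: [0.1, 1.1, -1.8]
width: 0.478
```

{"api": "arm_command", "payload": {
  "rows": [
    {"xyz": [0,0,0.004],"delta_rot": [0,0,0],"gripper": 0.03},
    {"xyz": [0,0,0.003],"delta_rot": [0,0,0],"gripper": 0.03},
    {"xyz": [0,0,0],"delta_rot": [0,0,0],"gripper": 0.03}
  ]
}}

```text
time: 11.25
tool_pos: [0.5499, 0.0671, 0.0647]
tcp_rot: [-3.097, -0.53, -0.0]
wrist_force: [1.2, -0.1, -1.4]
width: 0.48
```

{"api": "arm_command", "payload": {
  "rows": [
    {"xyz": [0,0,0.004],"delta_rot": [0,0,0],"gripper": 0.03},
    {"xyz": [0,0,0.004],"delta_rot": [0,0,0],"gripper": 0.03},
    {"xyz": [0,0,0.002],"delta_rot": [0,0,0],"gripper": 0.03},
    {"xyz": [0,0,0],"delta_rot": [0,0,0],"gripper": 0.03},
    {"xyz": [0,0,0],"delta_rot": [0,0,0],"gripper": 0.03}
  ]
}}

```text
time: 11.75
tool_pos: [0.55, 0.0671, 0.055]
tcp_rot: [-3.097, -0.53, -0.0]
wrist_force: [1.4, 0.4, -3.1]
width: 0.477
```

{"api": "arm_command", "payload": {
  "rows": [
    {"xyz": [0,0,0.002],"delta_rot": [0,0,0],"gripper": 0.03},
    {"xyz": [0,0,0],"delta_rot": [0,0,0],"gripper": 0.03},
    {"xyz": [0,0,0],"delta_rot": [0,0,0],"gripper": 0.03}
  ]
}}

```text
time: 12.05
tool_pos: [0.55, 0.067, 0.0534]
tcp_rot: [3.096, 0.53, 0.001]
wrist_force: [0.9, 0.4, 0.8]
width: 0.479
```

{"api": "arm_command", "payload": {
  "rows": [
    {"xyz": [0,0,0.002],"delta_rot": [0,0,0],"gripper": 0.03},
    {"xyz": [0,0,0],"delta_rot": [0,0,0],"gripper": 0.03},
    {"xyz": [0,0,0],"delta_rot": [0,0,0],"gripper": 0.03}
  ]
}}

```text
time: 12.35
tool_pos: [0.5506, 0.0669, 0.0511]
tcp_rot: [3.096, 0.53, 0.003]
wrist_force: [4.7, -0.5, -2.4]
width: 0.482
```

{"api": "arm_command", "payload": {
  "rows": [
    {"xyz": [0,0,0.001],"delta_rot": [0,0,0],"gripper": 0.03},
    {"xyz": [0,0,0],"delta_rot": [0,0,0],"gripper": 0.03},
    {"xyz": [0,0,0],"delta_rot": [0,0,0],"gripper": 0.03}
  ]
}}

```text
time: 12.65
tool_pos: [0.5506, 0.0668, 0.0504]
tcp_rot: [3.096, 0.53, 0.002]
wrist_force: [4.9, -0.8, -0.5]
width: 0.479
```

```bash
python3 - <<'E'
from h import *
c=snap('wrist','w10');plan([.5504,.0665,.1]); s=snap('side','s10'); t=snap('scene','c10');plan([.5504,.0665,.1])
cv2.imwrite('pics/s10z.png',cv2.resize(cv2.cvtColor(s['pixels'][230:380,260:400],cv2.COLOR_RGB2BGR),None,fx=4,fy=4,interpolation=cv2.INTER_CUBIC))
cv2.imwrite('pics/c10z.png',cv2.resize(cv2.cvtColor(t['pixels'][150:290,370:520],cv2.COLOR_RGB2BGR),None,fx=4,fy=4,interpolation=cv2.INTER_CUBIC))
E
```

```text
t 12.7 pos [0.5506 0.0668 0.0504] xyaw 0.3391 tool z [ 1.5e-03 -2.0e-04 -1.0e+00] q6 -0.263 F [ 5.   -0.63 -0.99] M [-0.296 -0.901  0.078] w 40.9
 delta tool [-0.0002  0.0003 -0.0496]
t 12.8 pos [0.5506 0.0668 0.0504] xyaw 0.3391 tool z [ 1.6e-03 -2.0e-04 -1.0e+00] q6 -0.263 F [ 4.07 -0.69  0.03] M [-0.24  -0.942  0.082] w 41.17
 delta tool [-0.0002  0.0003 -0.0496]
```

View pics/s10z.png

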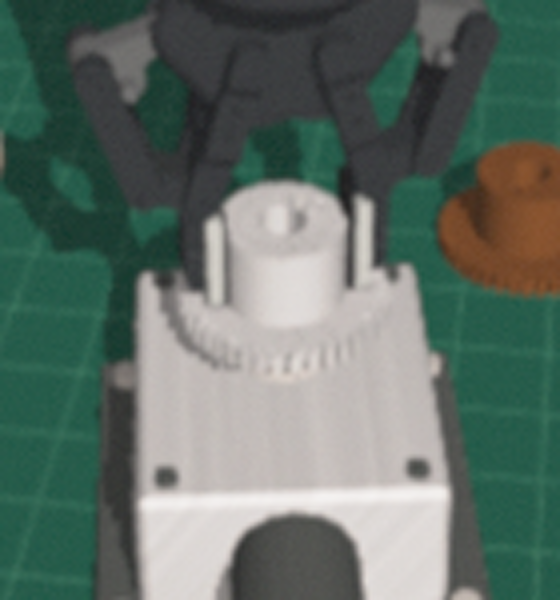

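View pics/c10z.png

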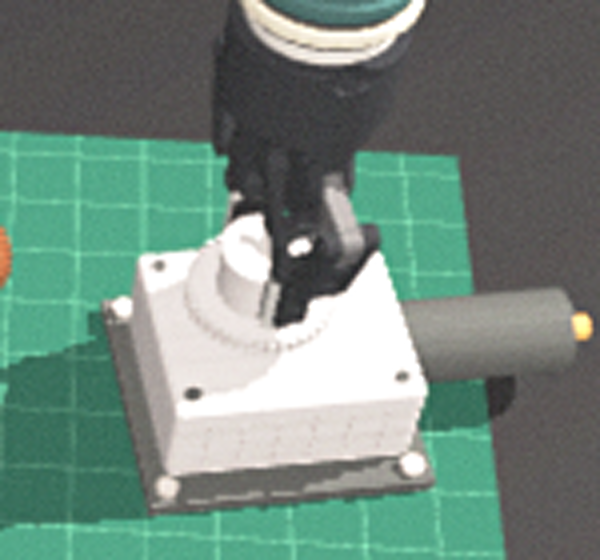

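View pics/w10.png

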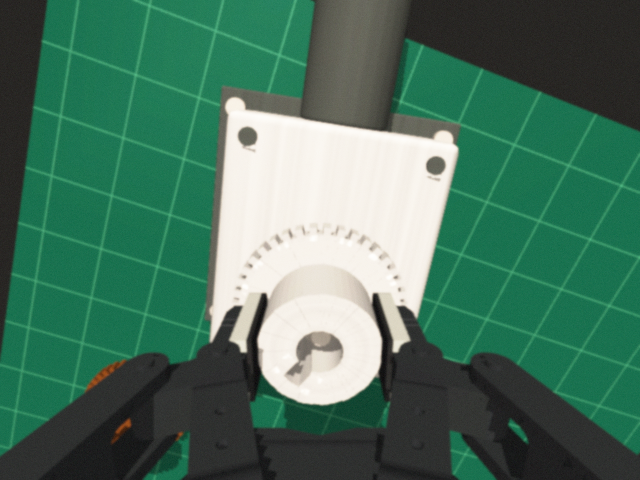

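```bash
python3 - <<'E'
from h import *
for f in ['s10','c10','w10']:
    c=np.load(f'pics/{f}.npz'); W=world(c)
    m=(np.hypot(W[...,0]-.5504,W[...,1]-.067)<.022)&(W[...,2]>.1)&(W[...,2]<.13); 
    h,e=np.histogram(W[m][:,2],np.arange(.1,.13,.002)); print(f,h, e[0])
    r=np.hypot(W[...,0]-.5504,W[...,1]-.067); m=(r>.024)&(r<.034)&(W[...,2]>.07)&(W[...,2]<.11)
    h,e=np.histogram(W[m][:,2],np.arange(.07,.11,.002)); print('  disc from .07:',h)
E
```

```text
s10 [ 40  40  41  40  51  49  72 347  31   3   4   0   4   3] 0.1
  disc from .07: [  0   0   0   1  16   9  18  59 266  21   6   9  11  27  16  30  20  25
  19]
c10 [10 10 15 17 17 13 15 59 62  9  1  1  2  1] 0.1
  disc from .07: [ 0  0  0  2  9 17 14 41 94 90 24  4  2  6  1 14  7  6 10]
w10 [ 358  423  664  459  503  505 5701 3576  102   83  104  109  327   55] 0.1
  disc from .07: [   0    0    0   17   91  153  237 2969 1611    2    9   75  108  126
  142  138  154  142  173]
```

{"api": "arm_command", "payload": {
  "rows": [
    {"xyz": [0,0,0.001],"delta_rot": [0,0,0],"gripper": 0.03},
    {"xyz": [0,0,0.001],"delta_rot": [0,0,0],"gripper": 0.03},
    {"xyz": [0,0,0],"delta_rot": [0,0,0],"gripper": 0.03},
    {"xyz": [0,0,0],"delta_rot": [0,0,0],"gripper": 0.03}
  ]
}}

```text
time: 13.2
tool_pos: [0.5506, 0.0669, 0.0485]
tcp_rot: [3.096, 0.53, 0.002]
wrist_force: [5.3, -1.3, 0.9]
width: 0.483
```

```bash
python3 - <<'E'
from h import *
plan([.5504,.0665,.05])
E
```

```text
t 13.2 pos [0.5506 0.0669 0.0485] xyaw 0.3391 tool z [ 1.6e-03 -2.0e-04 -1.0e+00] q6 -0.263 F [ 5.28 -1.29  0.93] M [-0.365 -0.922  0.003] w 41.26
 delta tool [-0.0003  0.0003 -0.0015]
```

The gear's underside is already at about 0.077, below the key top, at very low force. It looks to be entering the key with one keyway wall rubbing (Fx about +5 N). A small counter-clockwise turn should relieve that.

{"api": "arm_command", "payload": {
  "rows": [
    {"xyz": [0,0,0],"delta_rot": [0,0,-0.02],"gripper": 0.03},
    {"xyz": [0,0,0],"delta_rot": [0,0,-0.02],"gripper": 0.03},
    {"xyz": [0,0,0],"delta_rot": [0,0,0],"gripper": 0.03},
    {"xyz": [0,0,0],"delta_rot": [0,0,0],"gripper": 0.03}
  ]
}}

```text
time: 13.6
tool_pos: [0.5502, 0.0669, 0.0484]
tcp_rot: [3.085, 0.591, 0.001]
wrist_force: [4.2, -2.2, 1.2]
width: 0.482
```

```bash
python3 - <<'E'
from h import *
plan([.5504,.0665,.05])
c=np.load('pics/w8.npz');W=world(c);r=np.hypot(W[...,0]-.5662,W[...,1]+.0345);m=(r<.02)&(W[...,2]>.19)&(W[...,2]<.225);print(np.histogram(W[m][:,2],np.arange(.19,.225,.002)))
c=snap('wrist','w11');W=world(c);r=np.hypot(W[...,0]-.5504,W[...,1]-.0665);m=(r<.02)&(W[...,2]>.095)&(W[...,2]<.13);print(np.histogram(W[m][:,2],np.arange(.095,.13,.002)))
im=topdown(c,.5504,.0665,.1125,.03,10000); cv2.circle(im,(300,300),210,(0,0,255),1);cv2.circle(im,(300,300),80,(0,0,255),1);cv2.imwrite('pics/td11.png',im)
E
```

```text
t 13.6 pos [0.5502 0.0669 0.0484] xyaw 0.3788 tool z [ 8.e-04 -1.e-04 -1.e+00] q6 -0.302 F [ 4.21 -2.16  1.18] M [-0.376 -0.81   0.125] w 41.2
 delta tool [ 0.      0.0005 -0.0016]
(array([ 105,  112,  118,  141,  153,  180,  183,  195,  255, 6171, 1768,
          6,    5,    9,    8,   11,    0]), array([0.19 , 0.192, 0.194, 0.196, 0.198, 0.2  , 0.202, 0.204, 0.206,
       0.208, 0.21 , 0.212, 0.214, 0.216, 0.218, 0.22 , 0.222, 0.224]))
(array([  66,  128,  172,  204,  322,  440,  215,  759, 7234,  210,   19,
         19,   19,   22,   18,    0,    0]), array([0.095, 0.097, 0.099, 0.101, 0.103, 0.105, 0.107, 0.109, 0.111,
       0.113, 0.115, 0.117, 0.119, 0.121, 0.123, 0.125, 0.127, 0.129]))
```

View pics/td11.png

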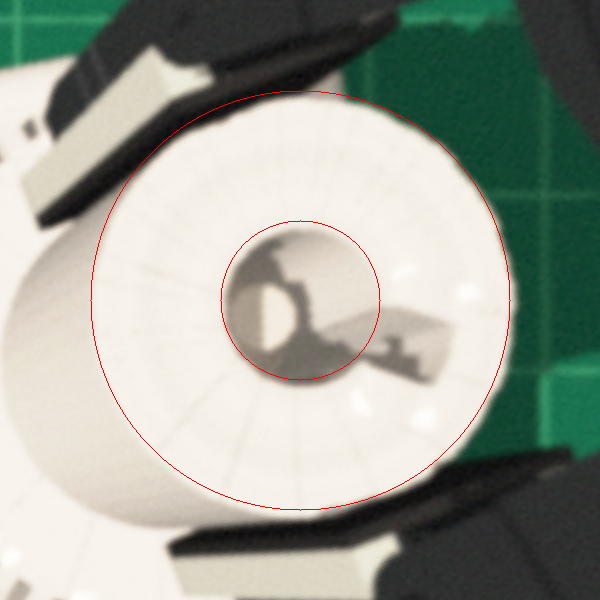

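The top view shows the keyway at about π+1.25 rad against the key at about π+1.29. The shaft is inside the bore, so I'll turn slightly more, relieve the side load and ease down.

{"api": "arm_command", "payload": {
  "rows": [
    {"xyz": [0.0005,0.0005,0],"delta_rot": [0,0,-0.02],"gripper": 0.03},
    {"xyz": [0,0,0.001],"delta_rot": [0,0,0],"gripper": 0.03},
    {"xyz": [0,0,0.001],"delta_rot": [0,0,0],"gripper": 0.03},
    {"xyz": [0,0,0],"delta_rot": [0,0,0],"gripper": 0.03},
    {"xyz": [0,0,0],"delta_rot": [0,0,0],"gripper": 0.03}
  ]
}}

```text
time: 14.15
tool_pos: [0.55, 0.0668, 0.0456]
tcp_rot: [-3.079, -0.622, 0.001]
wrist_force: [3.8, -0.6, -0.7]
width: 0.479
```

```bash
python3 - <<'E'
from h import *
plan([.5504,.0665,.05])
E
```

```text
t 14.15 pos [0.55   0.0668 0.0456] xyaw 0.3989 tool z [-9.e-04  2.e-04 -1.e+00] q6 -0.323 F [ 3.76 -0.65 -0.69] M [-0.109 -0.617  0.044] w 40.89
 delta tool [ 0.0002  0.0005 -0.0044]
```

{"api": "arm_command", "payload": {
  "rows": [
    {"xyz": [0.0002,0.0002,0.002],"delta_rot": [0,0,0],"gripper": 0.03},
    {"xyz": [0,0,0.002],"delta_rot": [0,0,0],"gripper": 0.03},
    {"xyz": [0,0,0.001],"delta_rot": [0,0,0],"gripper": 0.03},
    {"xyz": [0,0,0],"delta_rot": [0,0,0],"gripper": 0.03},
    {"xyz": [0,0,0],"delta_rot": [0,0,0],"gripper": 0.03}
  ]
}}

```text
time: 14.65
tool_pos: [0.5501, 0.0667, 0.0405]
tcp_rot: [-3.079, -0.622, 0.002]
wrist_force: [1.9, 0.9, -3.1]
width: 0.479
```

{"api": "arm_command", "payload": {
  "rows": [
    {"xyz": [0,0,0.001],"delta_rot": [0,0,0],"gripper": 0.03},
    {"xyz": [0,0,0.001],"delta_rot": [0,0,0],"gripper": 0.03},
    {"xyz": [0,0,0],"delta_rot": [0,0,0],"gripper": 0.03},
    {"xyz": [0,0,0],"delta_rot": [0,0,0],"gripper": 0.03}
  ]
}}

```text
time: 15.05
tool_pos: [0.5501, 0.0667, 0.0387]
tcp_rot: [-3.079, -0.623, 0.002]
wrist_force: [1.4, 1.6, -1.6]
width: 0.48
```

Underside is now at about 0.066. I'll press lightly to find the shoulder.

{"api": "arm_command", "payload": {
  "rows": [
    {"xyz": [0,0,0.001],"delta_rot": [0,0,0],"gripper": 0.03},
    {"xyz": [0,0,0.001],"delta_rot": [0,0,0],"gripper": 0.03},
    {"xyz": [0,0,0],"delta_rot": [0,0,0],"gripper": 0.03},
    {"xyz": [0,0,0],"delta_rot": [0,0,0],"gripper": 0.03}
  ]
}}

```text
time: 15.45
tool_pos: [0.5505, 0.0666, 0.0374]
tcp_rot: [3.079, 0.623, -0.001]
wrist_force: [-2.6, 0.4, 4.7]
width: 0.477
```

{"api": "arm_command", "payload": {
  "rows": [
    {"xyz": [0,0,0.001],"delta_rot": [0,0,0],"gripper": 0.03},
    {"xyz": [0,0,0.001],"delta_rot": [0,0,0],"gripper": 0.03},
    {"xyz": [0,0,0],"delta_rot": [0,0,0],"gripper": 0.03},
    {"xyz": [0,0,0],"delta_rot": [0,0,0],"gripper": 0.03}
  ]
}}

```text
time: 15.85
tool_pos: [0.5506, 0.0665, 0.037]
tcp_rot: [3.079, 0.623, -0.001]
wrist_force: [-6.8, -0.6, 14.9]
width: 0.483
```

It bottomed at TCP 0.037 with about 17 N. I'll check the height from the cameras before releasing.

```bash
python3 - <<'E'
from h import *
for n in ['side','scene','wrist']:
    c=snap(n,n+'12'); W=world(c); r=np.hypot(W[...,0]-.5504,W[...,1]-.067)
    m=(r<.02)&(W[...,2]>.09)&(W[...,2]<.115);h,e=np.histogram(W[m][:,2],np.arange(.09,.116,.002));print(n,'top from .09',h)
    m=(r>.024)&(r<.034)&(W[...,2]>.06)&(W[...,2]<.09);h,e=np.histogram(W[m][:,2],np.arange(.06,.09,.002));print('  disc from .06',h)
    m=(abs(r-.045)<.004);print('  box top',np.median(W[m][:,2]))
plan([.5504,.0665,.05])
E
```

```text
side top from .09 [ 13  11  11  16  25 239 125  19  11   0   0   0   0]
  disc from .06 [ 88   5   5  13  13  27 196 130   6   6  14  17  27  18]
  box top 0.1259096460599345
scene top from .09 [ 5  7 10  9 16 52 47 26  4  3  0  0  0]
  disc from .06 [ 37  21   5  15  17  31  72 103  39   4   5   4   6   7]
  box top 0.41832850401958055
wrist top from .09 [ 223  250  298  391 1620 7043  284  395   62   15   15    7    0]
  disc from .06 [  90    0   77  156  228  773 3915   59    4   44   99  119  145  136]
  box top 0.1304024287544245
t 16.0 pos [0.5506 0.0665 0.0371] xyaw 0.399 tool z [-5.e-04 -2.e-04 -1.e+00] q6 -0.323 F [-6.4   0.02 14.89] M [-0.105  1.22  -0.012] w 40.83
 delta tool [-0.0002 -0.     -0.0129]
```

The boss top reads 0.102 and the disc top 0.074, which is exactly fully home. I'll ease off the pressure, open, then retreat straight up.

{"api": "arm_command", "payload": {
  "rows": [
    {"xyz": [0,0,-0.002],"delta_rot": [0,0,0],"gripper": 0.03},
    {"xyz": [0,0,0],"delta_rot": [0,0,0],"gripper": 0.03},
    {"xyz": [0,0,0],"delta_rot": [0,0,0],"gripper": 0.045},
    {"xyz": [0,0,0],"delta_rot": [0,0,0],"gripper": 0.05},
    {"xyz": [0,0,0],"delta_rot": [0,0,0],"gripper": 0.06},
    {"xyz": [0,0,0],"delta_rot": [0,0,0],"gripper": 0.065},
    {"xyz": [0,0,0],"delta_rot": [0,0,0],"gripper": 0.065},
    {"xyz": [0,0,0],"delta_rot": [0,0,0],"gripper": 0.065}
  ]
}}

```text
time: 16.8
tool_pos: [0.5507, 0.0666, 0.037]
tcp_rot: [-3.079, -0.623, 0.0]
wrist_force: [-0.4, 0.4, 0.5]
width: 0.761
```

```bash
python3 - <<'E'
from h import *
c=snap('wrist','w13'); plan([.5504,.0665,.05])
E
```

```text
t 16.85 pos [0.5507 0.0666 0.037 ] xyaw 0.399 tool z [-1.e-04 -0.e+00 -1.e+00] q6 -0.323 F [ 0.24  0.48 -0.27] M [-0.009  0.001 -0.07 ] w 65.05
 delta tool [-0.0003 -0.     -0.013 ]
```

View pics/w13.png

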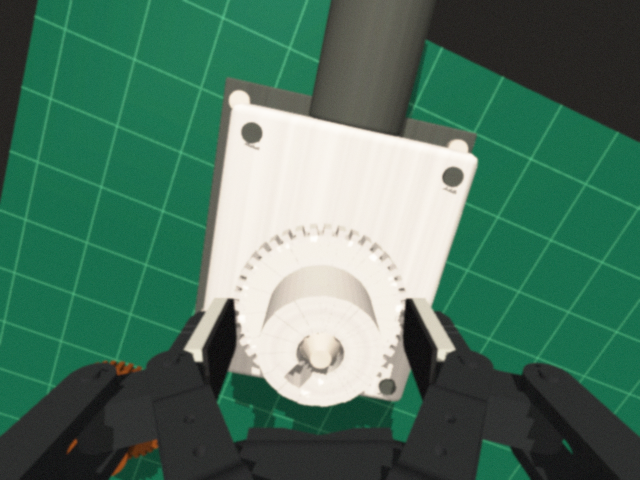

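The gear is released and the shaft end shows in the bore at about (320,352). Both pads are clear of the boss. I'll go straight up.

{"api": "arm_command", "payload": {
  "rows": [
    {"xyz": [0,0,-0.01],"delta_rot": [0,0,0],"gripper": 0.065},
    {"xyz": [0,0,-0.02],"delta_rot": [0,0,0],"gripper": 0.065},
    {"xyz": [0,0,-0.03],"delta_rot": [0,0,0],"gripper": 0.065},
    {"xyz": [0,0,-0.03],"delta_rot": [0,0,0],"gripper": 0.065},
    {"xyz": [0,0,-0.03],"delta_rot": [0,0,0],"gripper": 0.065},
    {"xyz": [0,0,-0.02],"delta_rot": [0,0,0],"gripper": 0.065},
    {"xyz": [0,0,0],"delta_rot": [0,0,0],"gripper": 0.065},
    {"xyz": [0,0,0],"delta_rot": [0,0,0],"gripper": 0.065}
  ]
}}

```text
time: 17.65
tool_pos: [0.5509, 0.0667, 0.1777]
tcp_rot: [3.079, 0.623, 0.002]
wrist_force: [-0.8, 0.1, -1.2]
width: 0.761
```

```bash
python3 - <<'E'
from h import *
for n in ['side','scene','wrist']:
    c=snap(n,n+'14'); W=world(c); r=np.hypot(W[...,0]-.5504,W[...,1]-.067)
    m=(r<.02)&(W[...,2]>.09)&(W[...,2]<.115);h,e=np.histogram(W[m][:,2],np.arange(.09,.116,.002));print(n,'top from .09',h)
    m=(r>.024)&(r<.034)&(W[...,2]>.06)&(W[...,2]<.09);h,e=np.histogram(W[m][:,2],np.arange(.06,.09,.002));print('  disc from .06',h)
plan([.5504,.0665,.05])
E
```

```text
side top from .09 [  4  18   7  14  19 149 227  16  17   0   0   0   0]
  disc from .06 [ 97   2   3  13  22  19 195 281   7   0   0   0   0   0]
scene top from .09 [  8  10  10  14  21  55 132  61  13   3   0   0   0]
  disc from .06 [ 40  14   2   6  15  24  72 131  60  12   0   0   0   0]
wrist top from .09 [  43   51   55   82  228 1883  258  102   12    0    0    0    0]
  disc from .06 [  35    2   21   44   44  155 1949  256    0    0    0    0    0    0]
t 17.8 pos [0.5494 0.0665 0.1753] xyaw 0.399 tool z [-3.1e-03 -2.0e-04 -1.0e+00] q6 -0.324 F [ 0.81 -0.19 -0.09] M [-0.045 -0.008  0.024] w 65.27
 delta tool [0.0013 0.0005 0.1253]
```

View pics/scene14.png

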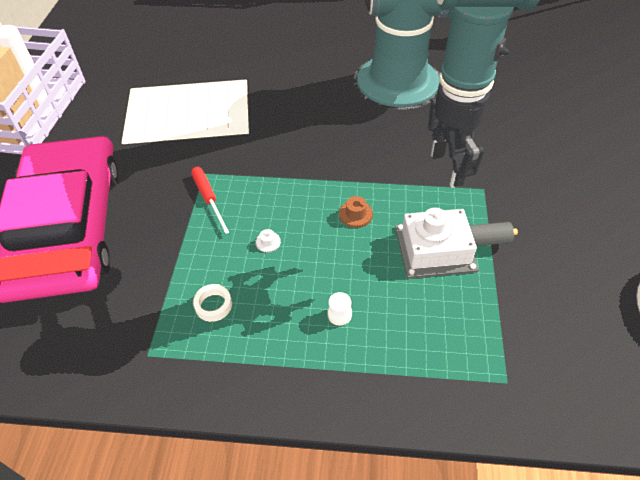

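View pics/side14.png

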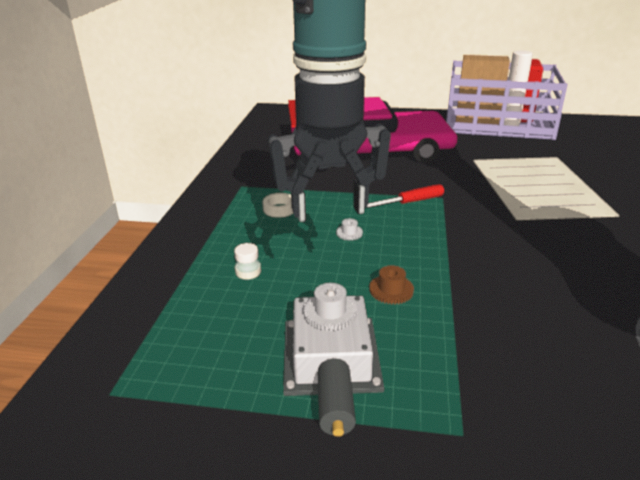

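The gear is seated on the shaft, at about (435,222) in the scene view and (330,300) in the side view. The robot is clear, and the other things are where they were at the start. I'm handing in the job.

```bash
python3 -c "
from h import *
print(bot.finish_job())"
```

```text
the job is handed in; nothing more can be done
None
```

The larger silver gear is fully home on the gearbox shaft, boss up and keyed. I let it go, moved the gripper clear and handed the job in at about 18 s.

- **Fitting:** I turned the gear about 0.36 rad counter-clockwise before lowering it, so it started into the key almost directly. About 0.06 rad more turning under light load let it slide the rest of the way. The shoulder stopped it with about 17 N at the wrist, well under the 60 N limit.
- **Last checks:** All three cameras put the boss top at about 0.102 m and the disc top at about 0.074 m, matching a fully seated gear. The other things on the desk look unmoved in the before and after pictures.
- **What disagreed or failed:**
  - The finger ends are about 40 mm higher than the reported TCP, not at it as described. My first grasp therefore closed on air above the boss without moving the gear; I reopened and went lower using the measured tip height.
  - My first two move calls were refused because the rows were incomplete.
  - The wrist camera's y readings were about 2 mm off the other two cameras. I used the wrist camera for both the gear and the shaft, so the error cancelled.

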